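# Sort the tins under the sink and stack the full ones as a pyramid

## Robot

A 6-joint arm with a two-finger parallel gripper is mounted at the origin on the work surface. World frame = base frame: x ahead of the robot, y to its left, z up, the work surface at z = 0. Lengths are in m, angles in rad, forces in N, time in s.
With the tool pointing down it reaches from about 0.225 to 0.875 m from the base axis. Payload 3.4 kg.
Tool frame: the origin (TCP) lies on the mounting face of the last link; the fingertips stand 173 mm ahead of it and the grasp point (between the pads) lies 155 mm ahead of it; z points along the fingers, y is the line along which they close (so a half turn about z gives the same grasp; the last joint's range is limited). The gripper opens to 85 mm and grips with 20 to 120 N. Pads are 22 mm wide; open, the fingers measure 114 mm over their backs; the gripper's body (76 mm by 85 mm) begins 54 mm behind the grasp point. The pads swing forward as they close: fully open they stand 13 mm farther back than shut.
Start: joints at [-1.336, 0.276, 1.505, -0, 1.361, -0.121], TCP at [0.2, -0.539, 0.405] pointing down, gripper open.
Joint ranges: [-2.89, 2.89], [-0.75, 2.08], [0.22, 2.7], [-1.18, 4.32], [0.11, 2.71], [-2.7, 2.7]. Speed limits (rad/s): [2.57, 2.57, 3.14, 3.14, 3.14, 3.14].

## Interface

Orientations are given as a unit quaternion [w, x, y, z].
In Python, from rig import manip gives the robot as it stands.
- The arm moves only by the tool carry_out, never from a script. Its arguments are lists of equal length, an entry for each row: "linear": the shift along the world's x, y, z each as a share of 500 mm, from -1 to 1, a list of three; "angular": the turn, a rotation vector about the world's x, y, z each as a share of 0.08 rad, from -1 to 1, a list of three; "hand": the opening, from 0 (shut) to 1 (fully open). In form: {"linear": [[x, y, z], ...], "angular": [[rx, ry, rz], ...], "hand": [hand, ...]}. A call has 1 to 8 rows; each row shifts and turns the commanded pose from where the row before left it; what a row does not reach is not made up. A row lasts 1/12 s, in which the tool goes at most 41.7 mm and 7.16 degrees, less where a joint would pass 70% of its speed; a pose out of reach is approached as far as the arm can. A call with a number of a shift or a turn outside -1 to 1 is refused whole. A call with a gripper value outside its range is refused whole. The fingers move at their own pace and stop on an object; "force" is the grip in N (left out, the last holds). Time passes only in rows, so rows that do not move let the fingers close. It gives the time, the measured TCP pose, the force, the opening and the grip force at its end, in the units of the state.
- manip.get_state(): the state, without advancing time (a new reading comes with each control period).
- manip.get_image(name): name is "side" or "top"; returns the picture (384x512x3 uint8, red, green, blue); there is no depth.
- manip.camera_params(name): a dict with "fx", "fy", "cx", "cy" (pixels), "view" (4x4, takes a point from world to camera coordinates). Camera axes: x right, y down, z forward; pixel columns grow to the right and rows downward; lengths in m; the calibration is good to about 2 mm. A picture is of the moment at which its call begins. camera_params takes no time and is no camera call.
- manip.sign_off(): hands the job in; it is judged then, once.
The state is a dict: "clock": time; "qpos": joint angles; "qd": joint speeds; "effort": joint torques, N m; "position": TCP position; "ee_rot": TCP orientation; "contact_force": force on the tool from outside, world axes, zero at the start; "moment": the same for the moment, N m; "width": finger opening in m; "gripper_force": force on a finger pad.
Only numpy, scipy, OpenCV 4.12 (cv2) and the standard library are available. Lean on these libraries where they do the work, as an engineer would, in place of code of your own. Each camera call takes 0.05 s, during which the arm holds its last target. There are 200 camera calls.

## Task

Feel each tin lying on the mat by lifting it: put the used-up, light ones into the dark grey tub, and lay the full ones in the wooden cradle as a pyramid, on their sides with their flat ends facing its open sides and roughly lined up: three in the bottom row, then the next ones saddled in the gaps between them, and a sixth, if there is one, on top. Leave the two bottles and the yellow pad where they are.

Things in the scene. Friction and masses are not known exactly. Their poses are not given: they have to be found in the camera images.
- rack: fixed wooden cradle, 92 mm (x) by 222 mm (y), floor 8 mm thick; 12 mm end boards 50 mm tall at both ends of y; x sides open but for 6 mm thick lips 14 mm tall. Inside 80 by 198 mm: three tins side by side, axes along x, at y -66, 0, 66 mm, 6 mm to spare. Origin under its middle. Tin centres in it: bottom row z 40 mm, in the gaps (y -33, 33) z 95 mm, top (y 0) z 150 mm
- tray: fixed white liner tray that holds the whole work, inside 520 mm (x) by 1010 mm (y), floor level with the table, rim 28 mm tall: it stops tins that roll. Origin at the middle of its floor
- tub: fixed open dark grey recycling tub, 180 mm (its x) by 240 mm (its y) outside, 85 mm tall, walls and floor 5 mm; origin under its middle, on the table. Rack and tub stand one to each side, either way round
- mat: fixed black rubber mat, 360 mm (x) by 290 mm (y), 3 mm thick, where the tins lie at first, their axes roughly along its x; origin under its middle
- tin_a: steel tin with a paper band and press-on lid, 64 mm diameter, 60 mm long; 7 to 9 alike are present, lying on the mat. Origin at its middle, x along its axis; y and z turn as it rolls. Most are full (0.28 to 0.40 kg), two or three used up (0.06 to 0.085 kg): only weight tells. Grip it across its flat ends to leave its sides free. An absent tin reads None
- tin_b: another such tin, as tin_a
- tin_c: another such tin, as tin_a
- tin_d: another such tin, as tin_a
- tin_e: another such tin, as tin_a
- tin_f: another such tin, as tin_a
- tin_g: another such tin, as tin_a
- tin_h: another such tin, as tin_a
- tin_i: another such tin, as tin_a
- detergent: green bottle, 64 mm diameter, 130 mm tall, a bystander standing beyond the mat; origin under its middle
- oil_soap: amber bottle with a red cap, 60 mm diameter, 120 mm tall, a bystander standing beyond the mat; origin under its middle
- scourer: yellow scouring pad, 70 by 110 by 30 mm, a bystander lying beyond the mat; origin under its middle
Things that resemble listed ones, but are neither listed nor needed, are in the scene too. Leave any green or red look-alike of the tin_c alone.

How it is judged:
By the outcome, as a careful person would: the job done as asked, in the order asked, and still so for the second after the job is handed in, with the robot touching nothing.
Of tin_a, tin_c, tin_d, tin_f, tin_g, tin_i only 5 to 6 are there at a start; the rules pass over those that are not, and their reading is None.
Of tin_b, tin_e, tin_h only 2 to 3 are there at a start; the rules pass over those that are not, and their reading is None.
At some moment in a run one of tin_a, tin_b, tin_c, tin_d, tin_e, tin_f, tin_g, tin_h, tin_i may be knocked a few centimetres aside while the robot is not near it.
Once in a run the grip may slacken for a moment while it holds something.
It also fails if it takes over 210 s, if anything falls off the work surface, if the arm or the gripper's body presses on something with over 40 N, if the wrist force passes 120 N, or if a joint passes its speed limit or range.

## Working session

There is one attempt and no reset: what is moved stays moved. The work goes in short steps, Python scripts to look and compute and a tool call to move; the robot and the scene stay as the last step left them, time stands still between calls to the robot, and variables do not carry over. Pictures are saved under pics/ and viewed, at most 14 in all, crops included, and the job is handed in when it is done.

Besides the shell and the picture viewer there is one more tool, called after ">>>" as name(argument=value, ...) on one line, values as JSON. carry_out: Moves the arm, as the interface text tells. Its arguments: {"type":"object","properties":{"linear":{"type":"array"},"angular":{"type":"array"},"hand":{"type":"array"},"force":{"type":"number"}},"required":["linear","angular","hand"]}

```bash
mkdir -p pics && ls && python3 - <<'E'
from rig import manip
import cv2,numpy as np
for n in("top","side"):
    im=manip.get_image(n); cv2.imwrite(f"pics/{n}0.png",cv2.resize(im[:,:,::-1],(784,588),interpolation=cv2.INTER_CUBIC)); np.save(f"pics/{n}0.npy",im)
    p=manip.camera_params(n); print(n,{k:np.round(v,4).tolist() for k,v in p.items()})
s=manip.get_state(); print({k:np.round(v,3).tolist() for k,v in s.items()})
E
```

```text
pics
top {'fx': 396.1244, 'fy': 396.1244, 'cx': 258.882, 'cy': 191.8821, 'view': [[0.0279, -0.9991, 0.0317, -0.0373], [-0.997, -0.0301, -0.0708, 0.5195], [0.0717, -0.0296, -0.997, 1.0927], [0.0, 0.0, 0.0, 1.0]]}
side {'fx': 430.2406, 'fy': 430.2406, 'cx': 262.9445, 'cy': 189.447, 'view': [[-0.7944, -0.6073, -0.0011, 0.4009], [-0.3319, 0.4356, -0.8367, 0.218], [0.5086, -0.6643, -0.5477, 1.1221], [0.0, 0.0, 0.0, 1.0]]}
{'clock': 0.1, 'qpos': [-1.336, 0.277, 1.506, 0.0, 1.361, -0.121], 'qd': [-0.0, -0.001, -0.004, -0.0, -0.002, 0.0], 'effort': [0.001, -41.77, -24.64, -0.0, 0.006, -0.0], 'position': [0.2, -0.539, 0.404], 'ee_rot': [-0.001, 0.984, 0.177, -0.0], 'contact_force': [-0.474, -0.431, 0.318], 'moment': [-0.03, -0.012, -0.028], 'gripper_force': 0.0, 'width': 0.085}
```

View pics/top0.png

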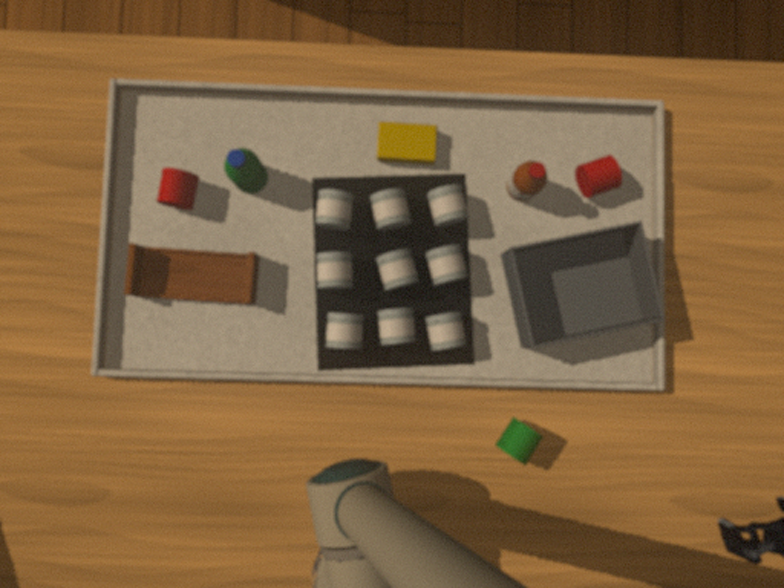

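View pics/side0.png

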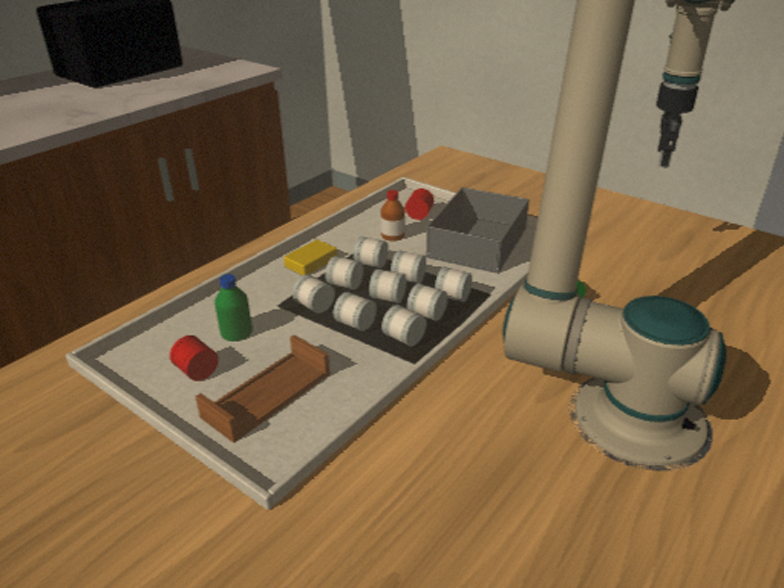

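Both pictures show nine white tins on the black mat (top view, columns at about x=335, 395, 445 and rows at about y=207, 267, 330). The rack is at the left (128-257, 245-303) and the tub at the right (585, 285).

These could be mistaken for tins, and I'll leave them alone: red at (178,188), red at (598,176), and green at (518,440), which is outside the tray. The nine white paper-banded ones on the mat are the tins.

```bash
cat > h.py <<'E'
import numpy as np, cv2
from scipy.optimize import minimize
from rig import manip
def proj(P,n="top"):
    c=manip.camera_params(n); P=np.atleast_2d(P); q=P@np.array(c["view"])[:3,:3].T+np.array(c["view"])[:3,3]
    return np.c_[c["fx"]*q[:,0]/q[:,2]+c["cx"], c["fy"]*q[:,1]/q[:,2]+c["cy"]]
def unproj(uv,z,n="top"):
    c=manip.camera_params(n); V=np.array(c["view"]); R,t=V[:3,:3],V[:3,3]; o=-R.T@t
    uv=np.atleast_2d(uv); d=np.c_[(uv[:,0]-c["cx"])/c["fx"],(uv[:,1]-c["cy"])/c["fy"],np.ones(len(uv))]@R
    return o+d*((z-o[2])/d[:,2])[:,None]
def cyl(x,y,z,yaw):
    a=np.linspace(0,2*np.pi,24,endpoint=False); A=np.array([np.cos(yaw),np.sin(yaw),0]); B=np.array([-A[1],A[0],0])
    ring=np.outer(.032*np.cos(a),B)+np.outer(.032*np.sin(a),[0,0,1])
    return np.array([x,y,z])+np.r_[ring+.03*A,ring-.03*A]
S=8
def hullmask(P,n,x0,y0,w,h):
    hu=cv2.convexHull(((proj(P,n)-[x0,y0]+.5)*S).astype(np.float32)).astype(np.int32)
    m=np.zeros((h*S,w*S),np.uint8); cv2.fillConvexPoly(m,hu,1)
    return cv2.resize(m.astype(np.float32),(w,h),interpolation=cv2.INTER_AREA)
def fit(im,x,y,z=.035,n="top",yaw=0.,fixyaw=False):
    "fit a tin silhouette to brightness contrast near (x,y); returns x,y,yaw,score"
    g=im.astype(np.float32).min(2); u,v=proj([x,y,z],n)[0]; r=26; x0,y0=int(u)-r,int(v)-r
    y0=max(y0,0);x0=max(x0,0); p=g[y0:y0+2*r,x0:x0+2*r]; h,w=p.shape
    t=np.clip((p-45)/50,0,1)
    def f(q):
        m=hullmask(cyl(q[0]/1e3,q[1]/1e3,z,q[2]/50),n,x0,y0,w,h)
        big=cv2.dilate(m,np.ones((7,7)))
        return float((big*(m-t)**2).sum()/m.sum())
    best=None
    for dy in(-.15,.15):
        s=np.array([x*1e3,y*1e3,(yaw+dy)*50]); q=minimize(f,s,method="Nelder-Mead",options=dict(initial_simplex=np.r_[[s],s+np.diag([6,6,8])],xatol=.1,fatol=1e-4))
        if best is None or q.fun<best.fun: best=q
    return np.r_[best.x[:2]/1e3,best.x[2]/50,best.fun]
E
python3 - <<'E'
from h import *
im=np.load("pics/top0.npy"); k=512/784
print("mat",unproj(np.array([[314,178],[464,175],[473,362],[318,369]])*k,.003).round(3)[:,:2].tolist())
seeds=np.array([[333,207],[389,207],[447,203],[334,270],[396,268],[446,263],[344,330],[395,326],[446,330]])*k
vis=cv2.resize(im[100:256,190:330,::-1],None,fx=3.75,fy=3.75,interpolation=cv2.INTER_CUBIC)
for i,s in enumerate(seeds):
    x,y,_=unproj(s,.045)[0]; q=fit(im,x,y); print(i,q.round(3))
    hu=cv2.convexHull(proj(cyl(q[0],q[1],.035,q[2])).astype(np.float32))
    cv2.polylines(vis,[((hu-[190,100]+.5)*3.75).astype(np.int32)],True,(0,0,255),1)
cv2.imwrite("pics/crop1.png",vis)
r=cv2.resize(np.hstack([im[150:206,75:180],im[135:235,325:440][0:56]])[:,:,::-1],None,fx=3.5,fy=3.5)
a=cv2.resize(im[150:210,75:180,::-1],(630,360)); b=cv2.resize(im[140:235,320:440,::-1],(300,238)); 
cv2.imwrite("pics/rack1.png",a)
E
```

```text
mat [[0.735, 0.138], [0.751, -0.144], [0.399, -0.168], [0.379, 0.117]]
0 [0.673 0.098 0.024 0.211]
1 [ 0.676 -0.003  0.245  0.14 ]
2 [ 0.687 -0.107  0.31   0.12 ]
3 [0.56  0.105 0.041 0.239]
4 [ 0.565 -0.018  0.34   0.099]
5 [ 0.577 -0.108  0.276  0.08 ]
6 [ 0.451  0.074 -0.012  0.123]
7 [ 0.462 -0.02   0.11   0.107]
8 [ 0.457 -0.11   0.193  0.084]
```

View pics/crop1.png

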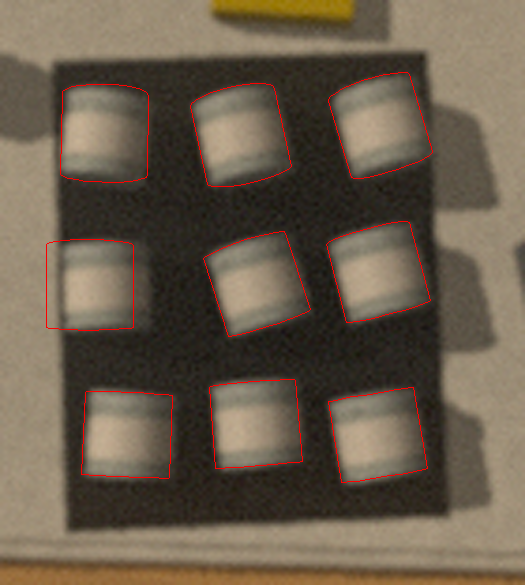

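View pics/rack1.png

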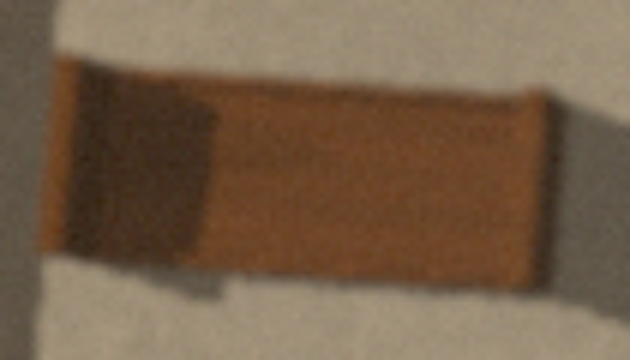

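The crop shows eight good outlines. Tin 3's outline at (90,285) is pulled onto the tray, so I'll mask the fit to the mat. The rack's end boards show at crop x about 60 and 538.

```bash
cat >> h.py <<'E'
def box(cx,cy,yaw,x0,x1,y0,y1,z0,z1):
    c,s=np.cos(yaw),np.sin(yaw)
    return np.array([[cx+c*a-s*b,cy+s*a+c*b,z] for a in(x0,x1) for b in(y0,y1) for z in(z0,z1)])
def rackparts(q):
    x,y,w=q[0]/1e3,q[1]/1e3,q[2]/50
    return [box(x,y,w,-.046,.046,-.111,.111,0,.008),box(x,y,w,-.046,-.04,-.111,.111,0,.014),box(x,y,w,.04,.046,-.111,.111,0,.014),
            box(x,y,w,-.046,.046,-.111,-.099,0,.05),box(x,y,w,-.046,.046,.099,.111,0,.05)]
MAT=None
E
python3 - <<'E'
import re
s=open('h.py').read()
s=s.replace('''    def f(q):
        m=hull''','''    wt=np.ones_like(t)
    if MAT is not None:
        mk=np.zeros(g.shape,np.uint8); cv2.fillConvexPoly(mk,np.round(proj(np.c_[MAT,[.003]*4],n)).astype(np.int32),1)
        mk=cv2.erode(mk,np.ones((3,3))); wt=mk[y0:y0+h,x0:x0+w].astype(np.float32)
    def f(q):
        m=hull''').replace("(big*(m-t)**2)","(wt*big*(m-t)**2)").replace("(p-45)/50","(p-42)/25")
open('h.py','w').write(s)
E
python3 - <<'E'
import h; from h import *
k=512/784; im=np.load("pics/top0.npy"); sd=np.load("pics/side0.npy")
MATc=unproj(np.array([[314,178],[464,175],[473,362],[318,369]])*k,.003)[:,:2]
print("mat sides",[np.linalg.norm(MATc[i]-MATc[i-1]).round(3) for i in range(4)],"mid gray",im.min(2)[170,235:240])
c=MATc.mean(0); w=np.arctan2(*(MATc[0]-MATc[3]+MATc[1]-MATc[2])[::-1]); print("mat",c.round(3),round(w,3))
h.MAT=box(c[0],c[1],w,-.18,.18,-.145,.145,0,0)[[0,2,6,4],:2]
seeds=[(.673,.096),(.676,-.003),(.687,-.107),(.56,.093),(.565,-.018),(.577,-.108),(.451,.074),(.462,-.02),(.457,-.11)]
for i,s in enumerate(seeds): 
    a=fit(im,*s); h.MAT=h.MAT; b=fit(sd,*s,n="side") ; print(i,a.round(3),b.round(3))
# rack
D={}
for n,I,(x0,y0,x1,y1) in(("top",im,(70,140,185,215)),("side",sd,(120,210,225,295))):
    p=cv2.cvtColor(I,cv2.COLOR_RGB2HSV)[y0:y1,x0:x1]; t=((p[...,1]>95)&(p[...,0]<20)&(p[...,2]<190)).astype(np.float32)
    D[n]=(cv2.medianBlur(t.astype(np.uint8),3).astype(np.float32),x0,y0,x1-x0,y1-y0)
def f(q,ns=("top","side")):
    e=0
    for n in ns:
        t,*r=D[n]; m=np.max([hullmask(P,n,*r) for P in rackparts(q)],0); e+=((m-t)**2).sum()/m.sum()
    return e
s=np.array([558,355,-1.])
for ns in(("top",),("side",),("top","side")):
    q=minimize(f,s,args=(ns,),method="Nelder-Mead",options=dict(initial_simplex=np.r_[[s],s+np.diag([10,10,4])],xatol=.1)); print("rack",ns,q.x[:2].round(1),round(q.x[2]/50,3),round(q.fun,3))
tc=unproj(np.array([[503,250],[641,223],[662,318],[527,347]])*k,.085)[:,:2]
print("tub",tc.round(3).tolist(),tc.mean(0).round(3),[np.linalg.norm(tc[i]-tc[i-1]).round(3) for i in range(4)])
E
```

```text
mat sides [np.float64(0.356), np.float64(0.283), np.float64(0.352), np.float64(0.286)] mid gray [32 28 31 29 29]
mat [ 0.566 -0.014] 0.063
0 [ 0.672  0.1   -0.106  0.04 ] [ 0.674  0.093 -0.12   0.086]
1 [ 0.676 -0.003  0.239  0.043] [ 0.678 -0.012  0.178  0.161]
2 [ 0.687 -0.108  0.297  0.032] [ 0.689 -0.119  0.479  0.126]
3 [0.56  0.098 0.101 0.028] [0.56  0.089 0.09  0.071]
4 [ 0.565 -0.019  0.317  0.03 ] [ 0.568 -0.026  0.342  0.232]Traceback (most recent call last):
  File "<stdin>", line 9, in <module>
  File "h.py", line 35, in fit
    s=np.array([x*1e3,y*1e3,(yaw+dy)*50]); q=minimize(f,s,method="Nelder-Mead",options=dict(initial_simplex=np.r_[[s],s+np.diag([6,6,8])],xatol=.1,fatol=1e-4))
                                             ~~~~~~~~^^^^^^^^^^^^^^^^^^^^^^^^^^^^^^^^^^^^^^^^^^^^^^^^^^^^^^^^^^^^^^^^^^^^^^^^^^^^^^^^^^^^^^^^^^^^^^^^^^^^^^^^^^
    res = _minimize_neldermead(fun, x0, args, callback, bounds=bounds,
                               **options)
    fxr = func(xr)
    fx = function(np.copy(x), *(wrapper_args + args))
  File "h.py", line 30, in f
    m=hullmask(cyl(q[0]/1e3,q[1]/1e3,z,q[2]/50),n,x0,y0,w,h)
  File "h.py", line 17, in hullmask
    hu=cv2.convexHull(((proj(P,n)-[x0,y0]+.5)*S).astype(np.float32)).astype(np.int32)
                        ~~~~^^^^^
  File "h.py", line 5, in proj
    c=manip.camera_params(n); P=np.atleast_2d(P); q=P@np.array(c["view"])[:3,:3].T+np.array(c["view"])[:3,3]
ValueError: time passes only in moves, steps and waits
```

```bash
sed -i 's/^def proj/_C={}\ndef cam(n):\n    if n not in _C: _C[n]=manip.camera_params(n)\n    return _C[n]\ndef proj/; s/c=manip.camera_params(n);/c=cam(n);/' h.py
cat >> h.py <<'E'
MAT=box(.566,-.014,.063,-.18,.18,-.145,.145,0,0)[[0,2,6,4],:2]
E
python3 - <<'E'
import h; from h import *
k=512/784; im=np.load("pics/top0.npy"); sd=np.load("pics/side0.npy")
for x,y in((.462,-.02),(.451,.074),(.577,-.108)):
    u,v=proj([x,y,.035])[0]; u,v=int(u),int(v); print(u,v,im[v-1:v+2,u-18:u+20].min(2).mean(0).astype(int)); 
    print(proj([[x,y-.032,.035],[x,y+.032,.035]])[:,0].round(1))
seeds=[(.673,.096),(.676,-.003),(.687,-.107),(.56,.093),(.565,-.018),(.577,-.108),(.451,.074),(.462,-.02),(.457,-.11)]
for i,s in enumerate(seeds): print(i,fit(im,*s).round(3),fit(sd,*s,n="side").round(3) if i>4 else "")
D={}
for n,I,(x0,y0,x1,y1) in(("top",im,(70,140,185,215)),("side",sd,(120,210,225,295))):
    p=cv2.cvtColor(I,cv2.COLOR_RGB2HSV)[y0:y1,x0:x1]; t=((p[...,1]>95)&(p[...,0]<20)&(p[...,2]<190)).astype(np.float32)
    D[n]=(cv2.medianBlur(t.astype(np.uint8),3).astype(np.float32),x0,y0,x1-x0,y1-y0)
def f(q,ns=("top","side")):
    e=0
    for n in ns:
        t,*r=D[n]; m=np.max([hullmask(P,n,*r) for P in rackparts(q)],0); e+=((m-t)**2).sum()/m.sum()
    return e
s=np.array([558,355,-1.])
for ns in(("top",),("side",),("top","side")):
    q=minimize(f,s,args=(ns,),method="Nelder-Mead",options=dict(initial_simplex=np.r_[[s],s+np.diag([10,10,4])],xatol=.1)); print("rack",ns,q.x[:2].round(1),round(q.x[2]/50,3),round(q.fun,3))
tc=unproj(np.array([[503,250],[641,223],[662,318],[527,347]])*k,.085)[:,:2]
print("tub",tc.round(3).tolist(),tc.mean(0).round(3),[np.linalg.norm(tc[i]-tc[i-1]).round(3) for i in range(4)])
E
```

```text
257 212 [ 27  25  31  24  28  29  24  47  86 118 134 139 140 141 143 138 135 132
 132 125 123 115 111 107  94  89  83  77  70  64  61  46  31  24  24  28
  27  28]
[269.3 246. ]
223 215 [116  91  57  37  33  32  31  60 100 129 141 144 144 144 142 137 133 128
 125 120 115 112 104  98  87  83  75  70  63  63  57  52  32  27  23  27
  30  28]
[235.  211.7]
290 172 [ 21  26  23  28  23  24  31  62  99 123 130 133 137 139 140 141 137 133
 130 126 123 119 118 108 104  97  90  83  77  66  61  46  36  28  45  57
  66  70]
[301.9 279. ]
0 [ 0.672  0.1   -0.106  0.04 ] 
1 [ 0.676 -0.003  0.239  0.043] 
2 [ 0.687 -0.108  0.297  0.032] 
3 [0.56  0.098 0.101 0.028] 
4 [ 0.565 -0.019  0.317  0.03 ] 
5 [ 0.577 -0.108  0.27   0.02 ] [ 0.586 -0.132 -0.081  0.174]
6 [ 0.451  0.073 -0.024  0.061] [ 0.453  0.067 -0.027  0.141]
7 [ 0.462 -0.02   0.11   0.054] [ 0.464 -0.027  0.169  0.289]
8 [ 0.456 -0.11   0.212  0.044] [ 0.46  -0.12   0.166  0.117]
rack ('top',) [544.6 348.6] -0.049 0.023
rack ('side',) [546.1 343.4] -0.041 0.226
rack ('top', 'side') [545.1 345.3] -0.046 0.276
tub [[0.598, -0.204], [0.654, -0.447], [0.487, -0.484], [0.431, -0.248]] [ 0.542 -0.346] [np.float64(0.173), np.float64(0.25), np.float64(0.17), np.float64(0.243)]
```

```bash
cat >> h.py <<'E'
from scipy.spatial.transform import Rotation as Ro
def pose():
    s=manip.get_state(); w,x,y,z=s["ee_rot"]; R=Ro.from_quat([x,y,z,w]).as_matrix(); return np.array(s["position"]),R,s
def go(x,y,z,yaw,pz=None,P=None):
    "print the shift/turn from the present pose (or P=(xyz,yaw)) to grasp point x,y at TCP height z, in shares, and per row"
    if P is None:
        p,R,s=pose(); a=np.arctan2(R[1,1],R[0,1]); tilt=Ro.from_matrix(R).apply([0,0,1]); print("now",np.round(p,4),"yaw",round(a,3),"tilt xy",np.round(tilt[:2],4),"t",round(s["clock"],1),"F",np.round(s["contact_force"],2),"w",round(s["width"],4))
    else: p,a=P
    d=(np.array([x,y,z])-p)/.5; r=(yaw-a+np.pi/2)%np.pi-np.pi/2; r/=.08
    n=int(max(np.ceil(np.linalg.norm(d)/.07),np.ceil(abs(r)/.95),1)); print("total",d.round(3),"rot",round(r,2),"rows",n,"per row",(d/n).round(4),round(r/n,3))
    return (np.array([x,y,z]),yaw)
TINS={0:(.672,.1,-.106),1:(.676,-.003,.239),2:(.687,-.108,.297),3:(.56,.098,.101),4:(.565,-.019,.317),5:(.577,-.108,.27),6:(.451,.073,-.024),7:(.462,-.02,.11),8:(.456,-.11,.212)}
OFF=np.array([.001,-.003])   # top fit -> world for tins
RACK=(.546,.3465,-.047)
def slot(y,x=0): c,s=np.cos(RACK[2]),np.sin(RACK[2]); return RACK[0]+c*x-s*y, RACK[1]+s*x+c*y
E
python3 - <<'E'
from h import *
x,y,w=TINS[8]; go(x+OFF[0],y+OFF[1],.30,w)
E
```

```text
now [ 0.2002 -0.5388  0.4039] yaw -1.215 tilt xy [-0.0004  0.0016] t 0.1 F [-0.47 -0.43  0.32] w 0.0855
total [ 0.514  0.852 -0.208] rot 17.84 rows 19 per row [ 0.027   0.0448 -0.0109] 0.939
```

>>> carry_out(linear=[[0.027,0.045,-0.011],[0.027,0.045,-0.011],[0.027,0.045,-0.011],[0.027,0.045,-0.011],[0.027,0.045,-0.011],[0.027,0.045,-0.011],[0.027,0.045,-0.011],[0.027,0.045,-0.011]], angular=[[0,0,0.94],[0,0,0.94],[0,0,0.94],[0,0,0.94],[0,0,0.94],[0,0,0.94],[0,0,0.94],[0,0,0.94]], hand=[1,1,1,1,1,1,1,1], force=60)

```text
clock: 0.77
position: [0.3086, -0.3577, 0.3602]
ee_rot: [-0.0, 0.887, 0.462, 0.0]
contact_force: [0.5, -0.4, 0.7]
width: 0.0854
gripper_force: 0.0
```

>>> carry_out(linear=[[0.027,0.045,-0.011],[0.027,0.045,-0.011],[0.027,0.045,-0.011],[0.027,0.045,-0.011],[0.027,0.045,-0.011],[0.027,0.045,-0.011],[0.027,0.045,-0.011],[0.027,0.045,-0.011]], angular=[[0,0,0.94],[0,0,0.94],[0,0,0.94],[0,0,0.94],[0,0,0.94],[0,0,0.94],[0,0,0.94],[0,0,0.94]], hand=[1,1,1,1,1,1,1,1])

```text
clock: 1.43
position: [0.4166, -0.1777, 0.3162]
ee_rot: [-0.0, 0.71, 0.704, -0.0]
contact_force: [0.6, -1.0, 1.0]
width: 0.0853
gripper_force: 0.0
```

>>> carry_out(linear=[[0.027,0.044,-0.011],[0.027,0.044,-0.011],[0.027,0.044,-0.011],[0,0,0],[0,0,0],[0,0,0],[0,0,0]], angular=[[0,0,0.94],[0,0,0.94],[0,0,0.94],[0,0,0],[0,0,0],[0,0,0],[0,0,0]], hand=[1,1,1,1,1,1,1])

```text
clock: 2.02
position: [0.4565, -0.1136, 0.3003]
ee_rot: [0.0, 0.628, 0.778, -0.0]
contact_force: [-0.1, -0.4, 0.2]
width: 0.0853
gripper_force: 0.0
```

```bash
python3 - <<'E'
from h import *
x,y,w=TINS[8]; go(x+OFF[0],y+OFF[1],.187,w)
for n in("top","side"):
    im=manip.get_image(n); np.save(f"pics/{n}1.npy",im)
u,v=proj([.457,-.113,.1])[0].astype(int); a=cv2.resize(im[:1],(1,1))
t=np.load("pics/top1.npy")[v-50:v+50,u-50:u+50,::-1]; u,v=proj([.457,-.113,.1],"side")[0].astype(int); s=im[v-50:v+50,u-50:u+50,::-1]
cv2.imwrite("pics/g1.png",cv2.resize(np.hstack([t,s]),None,fx=4,fy=4,interpolation=cv2.INTER_CUBIC))
E
```

```text
now [ 0.4565 -0.1136  0.3003] yaw 0.213 tilt xy [-0.0002 -0.0004] t 2.0 F [-0.15 -0.38  0.22] w 0.0853
total [ 0.001  0.001 -0.227] rot -0.01 rows 4 per row [ 0.0003  0.0003 -0.0566] -0.002
```

View pics/g1.png

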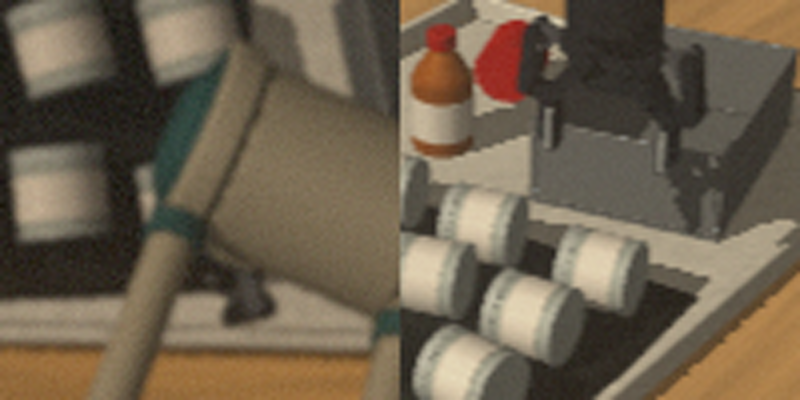

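The gripper hangs over tin 8, which the side crop shows at about (600,270) with free space around it. Next I go down, grip and lift.

>>> carry_out(linear=[[0,0,-0.057],[0,0,-0.057],[0,0,-0.057],[0,0,-0.056],[0,0,0],[0,0,0]], angular=[[0,0,0],[0,0,0],[0,0,0],[0,0,0],[0,0,0],[0,0,0]], hand=[1,1,1,1,1,1])

```text
clock: 2.62
position: [0.4562, -0.1135, 0.1861]
ee_rot: [-0.002, 0.628, 0.778, -0.0]
contact_force: [0.6, -0.3, 0.9]
width: 0.0856
gripper_force: 0.0
```

>>> carry_out(linear=[[0,0,0],[0,0,0],[0,0,0],[0,0,0],[0,0,0],[0,0,0]], angular=[[0,0,0],[0,0,0],[0,0,0],[0,0,0],[0,0,0],[0,0,0]], hand=[0,0,0,0,0,0])

```text
clock: 3.12
position: [0.4577, -0.1135, 0.1886]
ee_rot: [0.002, 0.627, 0.779, 0.0]
contact_force: [-0.8, -0.6, 7.4]
width: 0.0596
gripper_force: 64.3
```

>>> carry_out(linear=[[0,0,0.02],[0,0,0.04],[0,0,0.06],[0,0,0.06],[0,0,0.04],[0,0,0.006],[0,0,0],[0,0,0]], angular=[[0,0,0],[0,0,0],[0,0,0],[0,0,0],[0,0,0],[0,0,0],[0,0,0],[0,0,0]], hand=[0,0,0,0,0,0,0,0])

```text
clock: 3.78
position: [0.4562, -0.1127, 0.2993]
ee_rot: [-0.0, 0.628, 0.779, -0.0]
contact_force: [-0.5, 0.2, -0.9]
width: 0.0596
gripper_force: 64.7
```

>>> carry_out(linear=[[0,0,0],[0,0,0],[0,0,0]], angular=[[0,0,0],[0,0,0],[0,0,0]], hand=[0,0,0])

```text
clock: 4.03
position: [0.4565, -0.1129, 0.2985]
ee_rot: [-0.001, 0.628, 0.778, -0.0]
contact_force: [-0.3, 0.2, -2.0]
width: 0.0597
gripper_force: 64.7
```

```bash
cat > next.py <<'E'
import sys; from h import *
# next.py slot_y tub_y nexttin : prints moves to the rack slot and to the tub, tins refitted when asked
sy,ty=float(sys.argv[1]),float(sys.argv[2]); z=float(sys.argv[3]) if len(sys.argv)>3 else .30
print("rack",end=" "); x,y=slot(sy); go(x,y,z,RACK[2])
c,s=np.cos(-.225+np.pi/2-np.pi/2),np.sin(-.225); t=.24
print("tub",end=" "); go(.542-np.sin(t)*0-(-np.sin(t))*0+ty*(-.23), -.348+ty*.973, .30, .22)
E
python3 next.py .064 0.07
```

```text
rack now [ 0.4565 -0.1129  0.2985] yaw 0.214 tilt xy [-0.0024  0.001 ] t 4.0 F [-0.34  0.21 -1.99] w 0.0597
total [0.185 1.047 0.003] rot -3.26 rows 16 per row [0.0116 0.0654 0.0002] -0.204
tub now [ 0.4565 -0.1129  0.2985] yaw 0.214 tilt xy [-0.0024  0.001 ] t 4.0 F [-0.34  0.21 -1.99] w 0.0597
total [ 0.139 -0.334  0.003] rot 0.08 rows 6 per row [ 0.0231 -0.0557  0.0005] 0.013
```

```bash
cat > weigh.py <<'E'
from h import *
f=[]
for _ in range(6): manip.get_image("side"); f.append(manip.get_state()["contact_force"][2])
print("Fz",np.round(f,1),"mean",round(np.mean(f),2))
E
python3 weigh.py
```

```text
Fz [-1.3 -1.1 -0.8 -0.4 -0.3 -0.9] mean -0.8
```

>>> carry_out(linear=[[0,0,0],[0,0,0],[0,0,0],[0,0,0],[0,0,0],[0,0,0]], angular=[[0,0,0],[0,0,0],[0,0,0],[0,0,0],[0,0,0],[0,0,0]], hand=[0,0,0,0,0,0])

```text
clock: 4.83
position: [0.4568, -0.113, 0.2998]
ee_rot: [0.0, 0.628, 0.779, 0.0]
contact_force: [0.7, 0.7, -1.1]
width: 0.0596
gripper_force: 64.7
```

```bash
python3 weigh.py; python3 next.py .064 0.07 | tail -2
```

```text
Fz [-1.  -0.6 -0.4 -1.3 -1.1 -0.9] mean -0.89
tub now [ 0.4568 -0.113   0.2997] yaw 0.214 tilt xy [0.0001 0.    ] t 5.1 F [ 0.41 -0.01 -0.94] w 0.0594
total [ 0.138 -0.334  0.001] rot 0.08 rows 6 per row [ 0.023  -0.0556  0.0001] 0.013
```

>>> carry_out(linear=[[0.023,-0.056,0],[0.023,-0.056,0],[0.023,-0.056,0],[0.023,-0.056,0],[0.023,-0.055,0],[0.023,-0.055,0],[0,0,0],[0,0,0]], angular=[[0,0,0],[0,0,0],[0,0,0],[0,0,0],[0,0,0],[0,0,0],[0,0,0],[0,0,0]], hand=[0,0,0,0,0,0,0,0])

```text
clock: 5.8
position: [0.5262, -0.2815, 0.2992]
ee_rot: [-0.0, 0.628, 0.778, 0.0]
contact_force: [-0.5, 0.5, -1.1]
width: 0.0594
gripper_force: 64.7
```

>>> carry_out(linear=[[0,0,-0.06],[0,0,-0.06],[0,0,-0.05],[0,0,-0.028],[0,0,0],[0,0,0]], angular=[[0,0,0],[0,0,0],[0,0,0],[0,0,0],[0,0,0],[0,0,0]], hand=[0,0,0,0,0,0])

```text
clock: 6.3
position: [0.5253, -0.2789, 0.2003]
ee_rot: [-0.001, 0.627, 0.779, 0.0]
contact_force: [0.2, -1.1, -0.5]
width: 0.0594
gripper_force: 64.7
```

>>> carry_out(linear=[[0,0,0],[0,0,0],[0,0,0],[0,0,0],[0,0,0]], angular=[[0,0,0],[0,0,0],[0,0,0],[0,0,0],[0,0,0]], hand=[1,1,1,1,1])

```text
clock: 6.72
position: [0.526, -0.2801, 0.2016]
ee_rot: [0.001, 0.628, 0.779, 0.0]
contact_force: [0.5, -0.8, 0.9]
width: 0.0853
gripper_force: 0.0
```

>>> carry_out(linear=[[0,0,0.04],[0,0,0.06],[0,0,0.06],[0,0,0.04],[0,0,0]], angular=[[0,0,0],[0,0,0],[0,0,0],[0,0,0],[0,0,0]], hand=[1,1,1,1,1])

```text
clock: 7.13
position: [0.5271, -0.2809, 0.3061]
ee_rot: [0.005, 0.628, 0.778, 0.0]
contact_force: [0.1, -0.4, -0.0]
width: 0.0852
gripper_force: 0.0
```

```bash
cat > pick.py <<'E'
import sys; from h import *
# pick.py tin [others..]: refit tins from a fresh top picture, print the moves to above the first
im=manip.get_image("top"); np.save("pics/last.npy",im)
for a in map(int,sys.argv[1:]):
    x,y,w=TINS[a]; q=fit(im,x,y,yaw=w); d=q[:3]-TINS[a]; print(a,q.round(3),"MOVED" if abs(d[:2]).max()>.004 or abs(d[2])>.08 or q[3]>.1 else "")
x,y,w=TINS[int(sys.argv[1])]; go(x+OFF[0],y+OFF[1],.30,w)
E
python3 pick.py 7 6 5 4 3 2 1 0
```

```text
7 [ 0.463 -0.02   0.129  0.055] 
6 [ 0.451  0.073 -0.01   0.055] 
5 [ 0.577 -0.108  0.268  0.02 ] 
4 [ 0.565 -0.019  0.315  0.03 ] 
3 [0.56  0.096 0.075 0.025] 
2 [ 0.687 -0.108  0.299  0.027] 
1 [ 0.676 -0.003  0.249  0.036] 
0 [ 0.672  0.1   -0.111  0.033] 
now [ 0.5264 -0.2805  0.3037] yaw 0.214 tilt xy [ 0.0053 -0.0036] t 7.2 F [ 0.25 -0.11  0.04] w 0.0851
total [-0.127  0.515 -0.007] rot -1.3 rows 8 per row [-0.0159  0.0644 -0.0009] -0.162
```

>>> carry_out(linear=[[-0.016,0.064,0],[-0.016,0.064,0],[-0.016,0.065,0],[-0.016,0.065,0],[-0.016,0.065,0],[-0.016,0.064,0],[-0.015,0.064,0],[-0.015,0.064,0]], angular=[[0,0,-0.16],[0,0,-0.16],[0,0,-0.16],[0,0,-0.16],[0,0,-0.16],[0,0,-0.16],[0,0,-0.16],[0,0,-0.16]], hand=[1,1,1,1,1,1,1,1])

```text
clock: 7.85
position: [0.4615, -0.021, 0.2995]
ee_rot: [-0.001, 0.667, 0.745, -0.001]
contact_force: [0.5, 0.2, 0.2]
width: 0.0856
gripper_force: 0.0
```

>>> carry_out(linear=[[0,0,0],[0,0,0],[0,0,-0.057],[0,0,-0.057],[0,0,-0.057],[0,0,-0.056],[0,0,0],[0,0,0]], angular=[[0,0,0],[0,0,0],[0,0,0],[0,0,0],[0,0,0],[0,0,0],[0,0,0],[0,0,0]], hand=[1,1,1,1,1,1,1,1])

```text
clock: 8.52
position: [0.4625, -0.0234, 0.1859]
ee_rot: [-0.002, 0.667, 0.745, -0.001]
contact_force: [0.2, -0.1, -0.1]
width: 0.0852
gripper_force: 0.0
```

>>> carry_out(linear=[[0,0,0],[0,0,0],[0,0,0],[0,0,0],[0,0,0],[0,0,0]], angular=[[0,0,0],[0,0,0],[0,0,0],[0,0,0],[0,0,0],[0,0,0]], hand=[0,0,0,0,0,0])

```text
clock: 9.02
position: [0.4631, -0.0228, 0.1888]
ee_rot: [0.001, 0.666, 0.746, 0.0]
contact_force: [-2.5, -0.9, 7.0]
width: 0.0592
gripper_force: 65.0
```

>>> carry_out(linear=[[0,0,0.02],[0,0,0.04],[0,0,0.06],[0,0,0.06],[0,0,0.04],[0,0,0.006],[0,0,0],[0,0,0]], angular=[[0,0,0],[0,0,0],[0,0,0],[0,0,0],[0,0,0],[0,0,0],[0,0,0],[0,0,0]], hand=[0,0,0,0,0,0,0,0])

```text
clock: 9.68
position: [0.462, -0.0223, 0.2994]
ee_rot: [-0.001, 0.667, 0.745, -0.0]
contact_force: [-0.1, -0.3, -4.1]
width: 0.0595
gripper_force: 66.3
```

>>> carry_out(linear=[[0,0,0],[0,0,0],[0,0,0],[0,0,0],[0,0,0],[0,0,0]], angular=[[0,0,0],[0,0,0],[0,0,0],[0,0,0],[0,0,0],[0,0,0]], hand=[0,0,0,0,0,0])

```text
clock: 10.18
position: [0.4628, -0.0225, 0.2999]
ee_rot: [-0.0, 0.667, 0.745, -0.0]
contact_force: [-0.6, -0.2, -3.9]
width: 0.0594
gripper_force: 66.3
```

```bash
python3 weigh.py; python3 next.py .064 0.0
```

```text
Fz [-3.9 -3.5 -3.6 -3.2 -3.7 -3. ] mean -3.49
rack now [ 0.4628 -0.0225  0.3003] yaw 0.111 tilt xy [ 0.0002 -0.0001] t 10.5 F [-0.64 -0.05 -3.03] w 0.0596
total [ 0.172  0.866 -0.001] rot -1.98 rows 13 per row [ 0.0133  0.0666 -0.    ] -0.152
tub now [ 0.4628 -0.0225  0.3003] yaw 0.111 tilt xy [ 0.0002 -0.0001] t 10.5 F [-0.64 -0.05 -3.03] w 0.0596
total [ 0.158 -0.651 -0.001] rot 1.36 rows 10 per row [ 0.0158 -0.0651 -0.0001] 0.136
```

>>> carry_out(linear=[[0.012,0.062,0],[0.012,0.062,0],[0.012,0.062,0],[0.012,0.062,0],[0.012,0.062,0],[0.012,0.062,0],[0.012,0.062,0]], angular=[[0,0,-0.14],[0,0,-0.14],[0,0,-0.14],[0,0,-0.14],[0,0,-0.14],[0,0,-0.14],[0,0,-0.14]], hand=[0,0,0,0,0,0,0])

```text
clock: 11.07
position: [0.5048, 0.1961, 0.3003]
ee_rot: [0.0, 0.695, 0.719, 0.0]
contact_force: [0.1, -0.6, -3.6]
width: 0.0595
gripper_force: 66.1
```

>>> carry_out(linear=[[0.012,0.062,0],[0.012,0.062,0],[0.012,0.062,0],[0.012,0.062,0],[0.013,0.062,0],[0.013,0.062,0],[0.013,0.06,0],[0,0,0]], angular=[[0,0,-0.14],[0,0,-0.14],[0,0,-0.14],[0,0,-0.14],[0,0,-0.14],[0,0,-0.14],[0,0,-0.14],[0,0,0]], hand=[0,0,0,0,0,0,0,0])

```text
clock: 11.73
position: [0.5492, 0.4161, 0.2997]
ee_rot: [-0.001, 0.722, 0.692, 0.003]
contact_force: [-0.0, 0.3, -3.0]
width: 0.0591
gripper_force: 66.1
```

>>> carry_out(linear=[[0,0,0],[0,0,0],[0,0,-0.04],[0,0,-0.05],[0,0,-0.03],[0,0,0],[0,0,0]], angular=[[0,0,0],[0,0,0],[0,0,0],[0,0,0],[0,0,0],[0,0,0],[0,0,0]], hand=[0,0,0,0,0,0,0])

```text
clock: 12.32
position: [0.5481, 0.4092, 0.2395]
ee_rot: [-0.0, 0.723, 0.69, -0.001]
contact_force: [-0.0, -0.2, -3.0]
width: 0.0596
gripper_force: 66.0
```

```bash
cat > place.py <<'E'
import sys; from h import *
# place.py slot_y z : move left to slot at TCP z; save side+top crop near rack
x,y=slot(float(sys.argv[1])); go(x,y,float(sys.argv[2]),RACK[2])
if len(sys.argv)>3:
    o=[]
    for n in("top","side"):
        im=manip.get_image(n); np.save(f"pics/{n}_{sys.argv[3]}.npy",im); u,v=proj([RACK[0],RACK[1],.06],n)[0].astype(int); o.append(im[v-65:v+55,max(u-65,0):max(u-65,0)+130,::-1])
    cv2.imwrite(f"pics/{sys.argv[3]}.png",cv2.resize(np.hstack(o),None,fx=3,fy=3,interpolation=cv2.INTER_CUBIC))
E
python3 place.py .064 .193 p1
```

```text
now [0.5481 0.4092 0.2395] yaw -0.047 tilt xy [-0.0022 -0.0017] t 12.3 F [-0.   -0.2  -2.99] w 0.0596
total [ 0.002  0.003 -0.093] rot -0.01 rows 2 per row [ 0.0009  0.0013 -0.0465] -0.003
```

View pics/p1.png

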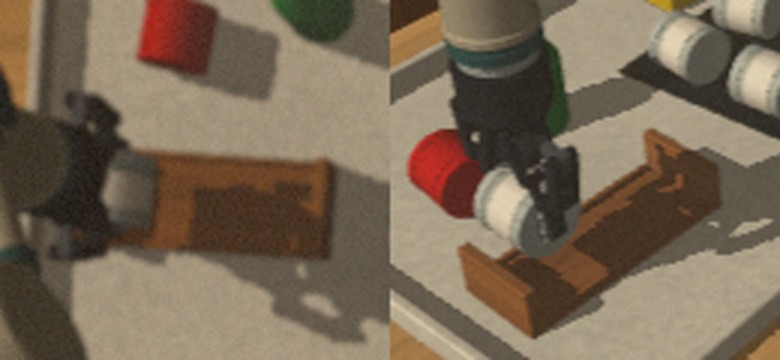

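The crops show the held tin just inside the outer end board: the top crop has the tin at (130,190), and the side crop shows clearance to the board at (490,275). I'll lower it and release.

>>> carry_out(linear=[[0.002,0.002,-0.02],[0,0,-0.03],[0,0,-0.025],[0,0,-0.018],[0,0,0],[0,0,0],[0,0,0]], angular=[[0,0,0],[0,0,0],[0,0,0],[0,0,0],[0,0,0],[0,0,0],[0,0,0]], hand=[0,0,0,0,0,0,0])

```text
clock: 13.0
position: [0.5494, 0.4116, 0.1936]
ee_rot: [0.0, 0.723, 0.691, 0.0]
contact_force: [0.2, 0.6, -3.1]
width: 0.0595
gripper_force: 66.4
```

>>> carry_out(linear=[[0,0,0],[0,0,0],[0,0,0],[0,0,0],[0,0,0]], angular=[[0,0,0],[0,0,0],[0,0,0],[0,0,0],[0,0,0]], hand=[1,1,1,1,1])

```text
clock: 13.42
position: [0.5494, 0.4116, 0.194]
ee_rot: [0.0, 0.723, 0.691, 0.0]
contact_force: [-0.0, -0.5, 0.5]
width: 0.0853
gripper_force: 0.0
```

>>> carry_out(linear=[[0,0,0.03],[0,0,0.04],[0,0,0.06],[0,0,0.06],[0,0,0.024],[0,0,0],[0,0,0]], angular=[[0,0,0],[0,0,0],[0,0,0],[0,0,0],[0,0,0],[0,0,0],[0,0,0]], hand=[1,1,1,1,1,1,1])

```text
clock: 14.0
position: [0.5491, 0.4114, 0.3009]
ee_rot: [0.0, 0.723, 0.691, 0.0]
contact_force: [-0.4, -0.4, -1.3]
width: 0.0855
gripper_force: 0.0
```

```bash
python3 pick.py 6 5 4 3 2 1 0
```

```text
6 [ 0.452  0.071 -0.043  0.105] MOVED
5 [ 0.577 -0.108  0.267  0.019] 
4 [ 0.565 -0.019  0.331  0.026] 
3 [0.56  0.097 0.063 0.025] 
2 [ 0.687 -0.107  0.298  0.028] 
1 [ 0.676 -0.003  0.252  0.031] 
0 [ 0.672  0.099 -0.112  0.028] 
now [0.5488 0.4112 0.2994] yaw -0.045 tilt xy [-0.0018 -0.0012] t 14.1 F [-0.22 -0.03 -1.03] w 0.0851
total [-0.194 -0.682  0.001] rot 0.27 rows 11 per row [-0.0176 -0.062   0.0001] 0.024
```

>>> carry_out(linear=[[-0.018,-0.062,0],[-0.018,-0.062,0],[-0.018,-0.062,0],[-0.018,-0.062,0],[-0.018,-0.062,0],[-0.018,-0.062,0],[-0.018,-0.062,0]], angular=[[0,0,0.02],[0,0,0.02],[0,0,0.02],[0,0,0.02],[0,0,0.02],[0,0,0.02],[0,0,0.02]], hand=[1,1,1,1,1,1,1])

```text
clock: 14.63
position: [0.4848, 0.193, 0.2984]
ee_rot: [-0.001, 0.719, 0.695, -0.002]
contact_force: [0.7, -0.8, -0.1]
width: 0.0855
gripper_force: 0.0
```

>>> carry_out(linear=[[-0.018,-0.062,0],[-0.018,-0.062,0],[-0.016,-0.062,0],[-0.016,-0.062,0],[0,0,0],[0,0,0],[0,0,0]], angular=[[0,0,0.02],[0,0,0.02],[0,0,0.02],[0,0,0.02],[0,0,0],[0,0,0],[0,0,0]], hand=[1,1,1,1,1,1,1])

```text
clock: 15.22
position: [0.4521, 0.0706, 0.2996]
ee_rot: [-0.001, 0.717, 0.697, -0.001]
contact_force: [-0.2, 0.8, 1.0]
width: 0.0852
gripper_force: 0.0
```

>>> carry_out(linear=[[0,0,-0.057],[0,0,-0.057],[0,0,-0.057],[0,0,-0.055],[0,0,0],[0,0,0]], angular=[[0,0,0],[0,0,0],[0,0,0],[0,0,0],[0,0,0],[0,0,0]], hand=[1,1,1,1,1,1])

```text
clock: 15.72
position: [0.4519, 0.0715, 0.1864]
ee_rot: [-0.002, 0.716, 0.698, -0.001]
contact_force: [-0.6, -0.2, 1.0]
width: 0.0852
gripper_force: 0.0
```

>>> carry_out(linear=[[0,0,0],[0,0,0],[0,0,0],[0,0,0],[0,0,0],[0,0,0]], angular=[[0,0,0],[0,0,0],[0,0,0],[0,0,0],[0,0,0],[0,0,0]], hand=[0,0,0,0,0,0])

```text
clock: 16.22
position: [0.4531, 0.0707, 0.1893]
ee_rot: [0.001, 0.717, 0.697, 0.002]
contact_force: [0.7, 1.2, 7.4]
width: 0.0593
gripper_force: 64.6
```

>>> carry_out(linear=[[0,0,0.02],[0,0,0.04],[0,0,0.06],[0,0,0.06],[0,0,0.04],[0,0,0.006],[0,0,0],[0,0,0]], angular=[[0,0,0],[0,0,0],[0,0,0],[0,0,0],[0,0,0],[0,0,0],[0,0,0],[0,0,0]], hand=[0,0,0,0,0,0,0,0])

```text
clock: 16.88
position: [0.4516, 0.0704, 0.3002]
ee_rot: [-0.0, 0.717, 0.697, -0.0]
contact_force: [0.5, 0.0, -0.6]
width: 0.0594
gripper_force: 64.7
```

>>> carry_out(linear=[[0,0,0],[0,0,0],[0,0,0],[0,0,0],[0,0,0],[0,0,0]], angular=[[0,0,0],[0,0,0],[0,0,0],[0,0,0],[0,0,0],[0,0,0]], hand=[0,0,0,0,0,0])

```text
clock: 17.38
position: [0.4523, 0.0705, 0.3004]
ee_rot: [-0.0, 0.717, 0.697, -0.0]
contact_force: [-0.3, 0.3, -0.4]
width: 0.0591
gripper_force: 64.7
```

```bash
python3 weigh.py; python3 next.py -.064 0.0
```

```text
Fz [-0.9 -0.1 -0.6 -0.9 -0.4 -1.2] mean -0.68
rack now [0.4523 0.0705 0.3008] yaw -0.028 tilt xy [ 0.0002 -0.    ] t 17.7 F [-0.26  0.65 -1.16] w 0.0595
total [ 0.181  0.424 -0.002] rot -0.24 rows 7 per row [ 0.0259  0.0606 -0.0002] -0.034
tub now [0.4523 0.0705 0.3008] yaw -0.028 tilt xy [ 0.0002 -0.    ] t 17.7 F [-0.26  0.65 -1.16] w 0.0595
total [ 0.179 -0.837 -0.002] rot 3.1 rows 13 per row [ 0.0138 -0.0644 -0.0001] 0.238
```

```bash
cat > tub.py <<'E'
from h import *
im=manip.get_image("top"); hv=im.min(2)
pts=np.round(proj([[.542+a*.974-b*.227,-.348+a*.227+b*.974,.04] for a,b in((-.07,-.1),(.07,-.1),(.07,.1),(-.07,.1))])).astype(np.int32)
m=np.zeros(hv.shape,np.uint8); cv2.fillConvexPoly(m,pts,1); ok=((hv>100)&(m>0)).astype(np.uint8)
n,_,st,ce=cv2.connectedComponentsWithStats(ok)
for s,c in zip(st[1:],ce[1:]):
    if s[4]>20:
        p=unproj(c,.05)[0][:2]-[.542,-.348]; print("area",s[4],"local x,y",np.round([p@[.974,.227],p@[-.227,.974]],3))
E
python3 tub.py
```

```text
area 213 local x,y [0.002 0.072]
```

>>> carry_out(linear=[[0.014,-0.065,0],[0.014,-0.065,0],[0.014,-0.065,0],[0.014,-0.065,0],[0.014,-0.065,0],[0.014,-0.065,0],[0.014,-0.065,0],[0.014,-0.065,0]], angular=[[0,0,0.2],[0,0,0.2],[0,0,0.2],[0,0,0.2],[0,0,0.2],[0,0,0.2],[0,0,0.2],[0,0,0.2]], hand=[0,0,0,0,0,0,0,0])

```text
clock: 18.4
position: [0.5083, -0.1912, 0.3008]
ee_rot: [0.0, 0.671, 0.742, 0.0]
contact_force: [1.0, 0.1, -0.9]
width: 0.0596
gripper_force: 64.7
```

>>> carry_out(linear=[[0.014,-0.065,0],[0.014,-0.065,0],[0.014,-0.065,0],[0.014,-0.065,0],[0.014,-0.065,0],[0.014,-0.065,0],[0.014,-0.063,0],[0,0,0]], angular=[[0,0,0.2],[0,0,0.2],[0,0,0.2],[0,0,0.2],[0,0,0.2],[0,0,0.2],[0,0,0.2],[0,0,0]], hand=[0,0,0,0,0,0,0,0])

```text
clock: 19.07
position: [0.558, -0.4223, 0.3001]
ee_rot: [0.003, 0.629, 0.777, -0.002]
contact_force: [1.3, 0.5, -0.5]
width: 0.0595
gripper_force: 64.6
```

>>> carry_out(linear=[[0,0,0],[0,0,-0.06],[0,0,-0.06],[0,0,-0.05],[0,0,-0.03],[0,0,0],[0,0,0]], angular=[[0,0,0],[0,0,0],[0,0,0],[0,0,0],[0,0,0],[0,0,0],[0,0,0]], hand=[0,0,0,0,0,0,0])

```text
clock: 19.65
position: [0.5571, -0.4146, 0.2001]
ee_rot: [-0.001, 0.628, 0.778, 0.0]
contact_force: [0.2, -0.6, 0.3]
width: 0.0594
gripper_force: 64.7
```

>>> carry_out(linear=[[0,0,0],[0,0,0],[0,0,0],[0,0,0],[0,0,0]], angular=[[0,0,0],[0,0,0],[0,0,0],[0,0,0],[0,0,0]], hand=[1,1,1,1,1])

```text
clock: 20.07
position: [0.5574, -0.4162, 0.2018]
ee_rot: [0.001, 0.628, 0.778, -0.0]
contact_force: [0.1, 0.0, -0.4]
width: 0.0854
gripper_force: 0.0
```

>>> carry_out(linear=[[0,0,0.04],[0,0,0.06],[0,0,0.06],[0,0,0.04],[0,0,0],[0,0,0],[0,0,0]], angular=[[0,0,0],[0,0,0],[0,0,0],[0,0,0],[0,0,0],[0,0,0],[0,0,0]], hand=[1,1,1,1,1,1,1])

```text
clock: 20.65
position: [0.5569, -0.4157, 0.3]
ee_rot: [-0.001, 0.628, 0.778, 0.0]
contact_force: [-0.1, 0.1, -0.6]
width: 0.0856
gripper_force: 0.0
```

```bash
python3 pick.py 5 4 3 2 1 0
```

```text
5 [ 0.577 -0.108  0.272  0.022] 
4 [ 0.565 -0.019  0.32   0.025] 
3 [0.56  0.096 0.12  0.024] 
2 [ 0.687 -0.108  0.294  0.026] 
1 [ 0.676 -0.003  0.239  0.031] 
0 [ 0.672  0.099 -0.121  0.028] 
now [ 0.5568 -0.4156  0.2992] yaw 0.212 tilt xy [-0.0021  0.002 ] t 20.7 F [ 0.63 -0.56 -0.74] w 0.0853
total [0.042 0.609 0.002] rot 0.72 rows 9 per row [0.0047 0.0677 0.0002] 0.08
```

>>> carry_out(linear=[[0.005,0.068,0],[0.005,0.068,0],[0.005,0.068,0],[0.005,0.068,0],[0.005,0.068,0],[0.005,0.068,0],[0.005,0.068,0],[0.005,0.068,0]], angular=[[0,0,0.08],[0,0,0.08],[0,0,0.08],[0,0,0.08],[0,0,0.08],[0,0,0.08],[0,0,0.08],[0,0,0.08]], hand=[1,1,1,1,1,1,1,1])

```text
clock: 21.37
position: [0.5766, -0.1423, 0.2989]
ee_rot: [-0.002, 0.608, 0.794, -0.0]
contact_force: [0.2, -0.2, -0.7]
width: 0.0851
gripper_force: 0.0
```

>>> carry_out(linear=[[0.002,0.065,0],[0,0,0],[0,0,0],[0,0,-0.057],[0,0,-0.057],[0,0,-0.057],[0,0,-0.055],[0,0,0]], angular=[[0,0,0.08],[0,0,0],[0,0,0],[0,0,0],[0,0,0],[0,0,0],[0,0,0],[0,0,0]], hand=[1,1,1,1,1,1,1,1])

```text
clock: 22.03
position: [0.5755, -0.112, 0.1818]
ee_rot: [-0.006, 0.606, 0.795, -0.002]
contact_force: [-0.9, 0.6, -1.3]
width: 0.0854
gripper_force: 0.0
```

>>> carry_out(linear=[[0,0,0],[0,0,0],[0,0,0],[0,0,0],[0,0,0],[0,0,0],[0,0,0]], angular=[[0,0,0],[0,0,0],[0,0,0],[0,0,0],[0,0,0],[0,0,0],[0,0,0]], hand=[1,0,0,0,0,0,0])

```text
clock: 22.62
position: [0.5791, -0.1119, 0.1897]
ee_rot: [0.002, 0.605, 0.796, 0.001]
contact_force: [-0.7, -0.7, 6.4]
width: 0.059
gripper_force: 64.6
```

>>> carry_out(linear=[[0,0,0.02],[0,0,0.04],[0,0,0.06],[0,0,0.06],[0,0,0.04],[0,0,0.006],[0,0,0],[0,0,0]], angular=[[0,0,0],[0,0,0],[0,0,0],[0,0,0],[0,0,0],[0,0,0],[0,0,0],[0,0,0]], hand=[0,0,0,0,0,0,0,0])

```text
clock: 23.28
position: [0.5776, -0.1112, 0.3001]
ee_rot: [-0.001, 0.606, 0.796, -0.0]
contact_force: [-0.6, 1.6, -0.8]
width: 0.0595
gripper_force: 64.6
```

>>> carry_out(linear=[[0,0,0],[0,0,0],[0,0,0],[0,0,0],[0,0,0],[0,0,0]], angular=[[0,0,0],[0,0,0],[0,0,0],[0,0,0],[0,0,0],[0,0,0]], hand=[0,0,0,0,0,0])

```text
clock: 23.78
position: [0.5783, -0.1115, 0.3004]
ee_rot: [-0.0, 0.606, 0.796, -0.0]
contact_force: [-0.6, -0.0, -0.4]
width: 0.0591
gripper_force: 64.6
```

```bash
python3 weigh.py; python3 next.py -.064 0.0
```

```text
Fz [-0.8  0.1 -1.1 -0.5  0.1 -0.5] mean -0.46
rack now [ 0.5783 -0.1115  0.3008] yaw 0.27 tilt xy [ 0.0002 -0.    ] t 24.1 F [ 0.92  0.39 -0.54] w 0.0596
total [-0.071  0.788 -0.002] rot -3.96 rows 12 per row [-0.0059  0.0657 -0.0001] -0.33
tub now [ 0.5783 -0.1115  0.3008] yaw 0.27 tilt xy [ 0.0002 -0.    ] t 24.1 F [ 0.92  0.39 -0.54] w 0.0596
total [-0.073 -0.473 -0.002] rot -0.62 rows 7 per row [-0.0104 -0.0676 -0.0002] -0.089
```

```bash
python3 tub.py
```

```text
area 364 local x,y [ 0.002 -0.062]
```

>>> carry_out(linear=[[-0.01,-0.066,0],[-0.01,-0.066,0],[-0.011,-0.066,0],[-0.011,-0.066,0],[-0.011,-0.066,0],[-0.011,-0.066,0],[-0.011,-0.067,0],[0,0,0]], angular=[[0,0,-0.09],[0,0,-0.09],[0,0,-0.09],[0,0,-0.09],[0,0,-0.09],[0,0,-0.09],[0,0,-0.09],[0,0,0]], hand=[0,0,0,0,0,0,0,0])

```text
clock: 24.8
position: [0.5399, -0.3492, 0.3008]
ee_rot: [0.002, 0.627, 0.779, -0.002]
contact_force: [0.7, 0.5, -0.4]
width: 0.0594
gripper_force: 64.7
```

>>> carry_out(linear=[[0,0,0],[0,0,0],[0,0,-0.06],[0,0,-0.05],[0,0,-0.04],[0,0,-0.03],[0,0,0],[0,0,0]], angular=[[0,0,0],[0,0,0],[0,0,0],[0,0,0],[0,0,0],[0,0,0],[0,0,0],[0,0,0]], hand=[0,0,0,0,0,0,0,0])

```text
clock: 25.47
position: [0.541, -0.3414, 0.2103]
ee_rot: [-0.001, 0.625, 0.781, 0.0]
contact_force: [0.4, -1.6, -0.2]
width: 0.0593
gripper_force: 64.6
```

>>> carry_out(linear=[[0,0,0],[0,0,0],[0,0,0],[0,0,0],[0,0,0]], angular=[[0,0,0],[0,0,0],[0,0,0],[0,0,0],[0,0,0]], hand=[1,1,1,1,1])

```text
clock: 25.88
position: [0.5409, -0.3431, 0.2116]
ee_rot: [0.001, 0.625, 0.78, 0.0]
contact_force: [0.4, 0.4, -0.1]
width: 0.0856
gripper_force: 0.0
```

>>> carry_out(linear=[[0,0,0.04],[0,0,0.06],[0,0,0.05],[0,0,0.03],[0,0,0],[0,0,0],[0,0,0]], angular=[[0,0,0],[0,0,0],[0,0,0],[0,0,0],[0,0,0],[0,0,0],[0,0,0]], hand=[1,1,1,1,1,1,1])

```text
clock: 26.47
position: [0.5403, -0.3427, 0.2997]
ee_rot: [-0.001, 0.625, 0.78, 0.0]
contact_force: [0.4, 1.2, -0.1]
width: 0.0855
gripper_force: 0.0
```

```bash
python3 pick.py 4 3 2 1 0
```

```text
4 [ 0.565 -0.019  0.306  0.023] 
3 [0.56  0.096 0.099 0.022] 
2 [ 0.687 -0.108  0.296  0.025] 
1 [ 0.676 -0.003  0.245  0.029] 
0 [ 0.672  0.099 -0.094  0.025] 
now [ 0.5403 -0.3427  0.2992] yaw 0.219 tilt xy [-0.0022  0.0018] t 26.5 F [-0.75 -0.43 -0.58] w 0.0856
total [0.051 0.641 0.002] rot 1.22 rows 10 per row [0.0051 0.0641 0.0002] 0.122
```

>>> carry_out(linear=[[0.005,0.064,0],[0.005,0.064,0],[0.005,0.064,0],[0.005,0.064,0],[0.005,0.064,0],[0.005,0.064,0],[0.005,0.064,0],[0.005,0.064,0]], angular=[[0,0,0.12],[0,0,0.12],[0,0,0.12],[0,0,0.12],[0,0,0.12],[0,0,0.12],[0,0,0.12],[0,0,0.12]], hand=[1,1,1,1,1,1,1,1])

```text
clock: 27.18
position: [0.5602, -0.0854, 0.2991]
ee_rot: [-0.001, 0.595, 0.804, -0.001]
contact_force: [0.3, -0.5, -0.1]
width: 0.0853
gripper_force: 0.0
```

>>> carry_out(linear=[[0.005,0.064,0],[0.006,0.065,0],[0,0,0],[0,0,0],[0,0,-0.057],[0,0,-0.057],[0,0,-0.057],[0,0,-0.055]], angular=[[0,0,0.12],[0,0,0.12],[0,0,0],[0,0,0],[0,0,0],[0,0,0],[0,0,0],[0,0,0]], hand=[1,1,1,1,1,1,1,1])

```text
clock: 27.85
position: [0.5658, -0.0239, 0.1859]
ee_rot: [-0.0, 0.588, 0.809, -0.0]
contact_force: [0.4, -0.2, 0.5]
width: 0.0854
gripper_force: 0.0
```

>>> carry_out(linear=[[0,0,0],[0,0,0],[0,0,0],[0,0,0],[0,0,0],[0,0,0],[0,0,0],[0,0,0]], angular=[[0,0,0],[0,0,0],[0,0,0],[0,0,0],[0,0,0],[0,0,0],[0,0,0],[0,0,0]], hand=[1,1,0,0,0,0,0,0])

```text
clock: 28.52
position: [0.5667, -0.023, 0.1896]
ee_rot: [0.002, 0.587, 0.81, 0.0]
contact_force: [-1.2, -2.5, 7.1]
width: 0.059
gripper_force: 65.9
```

>>> carry_out(linear=[[0,0,0.02],[0,0,0.04],[0,0,0.06],[0,0,0.06],[0,0,0.04],[0,0,0.006],[0,0,0],[0,0,0]], angular=[[0,0,0],[0,0,0],[0,0,0],[0,0,0],[0,0,0],[0,0,0],[0,0,0],[0,0,0]], hand=[0,0,0,0,0,0,0,0])

```text
clock: 29.18
position: [0.5656, -0.0223, 0.2998]
ee_rot: [-0.001, 0.587, 0.809, -0.0]
contact_force: [0.2, 0.3, -4.8]
width: 0.0594
gripper_force: 66.0
```

>>> carry_out(linear=[[0,0,0],[0,0,0],[0,0,0],[0,0,0]], angular=[[0,0,0],[0,0,0],[0,0,0],[0,0,0]], hand=[0,0,0,0])

```text
clock: 29.52
position: [0.5661, -0.0225, 0.2996]
ee_rot: [-0.001, 0.587, 0.809, -0.0]
contact_force: [-0.0, -0.3, -4.0]
width: 0.0592
gripper_force: 66.0
```

```bash
python3 weigh.py; python3 next.py -.064 0.0|head -2; python3 tub.py
```

```text
Fz [-3.8 -3.7 -3.2 -4.  -2.9 -4.3] mean -3.63
rack now [ 0.5663 -0.0225  0.3007] yaw 0.315 tilt xy [0. 0.] t 29.8 F [-0.49 -0.53 -4.26] w 0.0595
total [-0.047  0.61  -0.001] rot -4.53 rows 9 per row [-0.0052  0.0678 -0.0001] -0.503
area 346 local x,y [ 0.002 -0.062]
area 327 local x,y [0.003 0.016]
area 65 local x,y [0.016 0.076]
```

>>> carry_out(linear=[[-0.005,0.061,0],[-0.005,0.061,0],[-0.005,0.061,0],[-0.005,0.061,0],[-0.005,0.061,0],[-0.005,0.061,0],[-0.005,0.061,0],[-0.004,0.061,0]], angular=[[0,0,-0.45],[0,0,-0.45],[0,0,-0.45],[0,0,-0.45],[0,0,-0.45],[0,0,-0.45],[0,0,-0.45],[0,0,-0.45]], hand=[0,0,0,0,0,0,0,0])

```text
clock: 30.53
position: [0.5464, 0.223, 0.3009]
ee_rot: [0.0, 0.698, 0.716, 0.0]
contact_force: [1.3, 0.6, -4.2]
width: 0.0596
gripper_force: 65.9
```

>>> carry_out(linear=[[-0.004,0.061,0],[-0.004,0.061,0],[0,0,0],[0,0,0],[0,0,0],[0,0,-0.05],[0,0,-0.05],[0,0,-0.02]], angular=[[0,0,-0.45],[0,0,-0.45],[0,0,0],[0,0,0],[0,0,0],[0,0,0],[0,0,0],[0,0,0]], hand=[0,0,0,0,0,0,0,0])

```text
clock: 31.2
position: [0.5418, 0.2807, 0.238]
ee_rot: [-0.001, 0.723, 0.691, -0.003]
contact_force: [-0.5, -0.7, -4.0]
width: 0.0595
gripper_force: 65.9
```

>>> carry_out(linear=[[0,0,0],[0,0,0],[0,0,0]], angular=[[0,0,0],[0,0,0],[0,0,0]], hand=[0,0,0])

```text
clock: 31.45
position: [0.5437, 0.2822, 0.242]
ee_rot: [0.001, 0.723, 0.691, 0.001]
contact_force: [0.3, 0.1, -3.3]
width: 0.0598
gripper_force: 65.9
```

```bash
python3 place.py -.064 .192 p2
```

```text
now [0.5437 0.2822 0.242 ] yaw -0.045 tilt xy [0.0024 0.0008] t 31.4 F [ 0.28  0.09 -3.27] w 0.0598
total [-0.001  0.001 -0.1  ] rot -0.02 rows 2 per row [-0.0007  0.0003 -0.05  ] -0.01
```

View pics/p2.png

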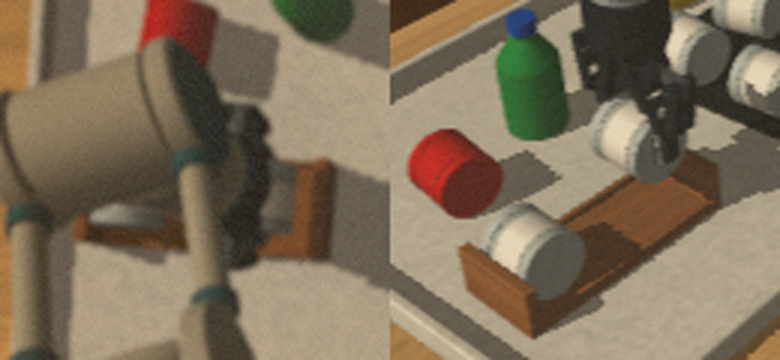

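The side crop shows the first tin seated in the left slot at (535,250). The held tin hangs over the right slot with clearance to the board, so I'll lower it and release.

>>> carry_out(linear=[[0,0,-0.03],[0,0,-0.03],[0,0,-0.022],[0,0,-0.015],[0,0,0],[0,0,0],[0,0,0]], angular=[[0,0,0],[0,0,0],[0,0,0],[0,0,0],[0,0,0],[0,0,0],[0,0,0]], hand=[0,0,0,0,0,0,0])

```text
clock: 32.13
position: [0.5426, 0.2825, 0.1945]
ee_rot: [0.0, 0.723, 0.691, 0.0]
contact_force: [-3.3, -2.4, 8.8]
width: 0.0595
gripper_force: 67.3
```

>>> carry_out(linear=[[0,0,0],[0,0,0],[0,0,0],[0,0,0],[0,0,0]], angular=[[0,0,0],[0,0,0],[0,0,0],[0,0,0],[0,0,0]], hand=[1,1,1,1,1])

```text
clock: 32.55
position: [0.543, 0.2826, 0.1923]
ee_rot: [0.0, 0.723, 0.691, 0.0]
contact_force: [-0.3, -0.3, -0.1]
width: 0.085
gripper_force: 0.0
```

>>> carry_out(linear=[[0,0,0.03],[0,0,0.04],[0,0,0.06],[0,0,0.06],[0,0,0.026],[0,0,0],[0,0,0]], angular=[[0,0,0],[0,0,0],[0,0,0],[0,0,0],[0,0,0],[0,0,0],[0,0,0]], hand=[1,1,1,1,1,1,1])

```text
clock: 33.13
position: [0.5429, 0.2825, 0.3007]
ee_rot: [0.0, 0.723, 0.691, 0.001]
contact_force: [-0.0, 0.3, -1.2]
width: 0.0855
gripper_force: 0.0
```

```bash
python3 pick.py 3 2 1 0
```

```text
3 [0.561 0.095 0.034 0.024] 
2 [ 0.687 -0.108  0.287  0.029] 
1 [ 0.676 -0.003  0.248  0.021] 
0 [ 0.672  0.099 -0.1    0.026] 
now [0.5424 0.2823 0.2995] yaw -0.045 tilt xy [-0.0011 -0.0005] t 33.2 F [ 0.23 -0.01 -0.62] w 0.0856
total [ 0.037 -0.375  0.001] rot 1.82 rows 6 per row [ 0.0062 -0.0624  0.0002] 0.303
```

>>> carry_out(linear=[[0.006,-0.063,0],[0.006,-0.063,0],[0.006,-0.063,0],[0.006,-0.063,0],[0.006,-0.063,0],[0.006,-0.063,0],[0,0,0],[0,0,0]], angular=[[0,0,0.27],[0,0,0.27],[0,0,0.27],[0,0,0.27],[0,0,0.27],[0,0,0.27],[0,0,0],[0,0,0]], hand=[1,1,1,1,1,1,1,1])

```text
clock: 33.85
position: [0.5605, 0.092, 0.2983]
ee_rot: [-0.001, 0.678, 0.735, -0.001]
contact_force: [0.4, 1.0, -0.1]
width: 0.0855
gripper_force: 0.0
```

>>> carry_out(linear=[[0,0,0],[0,0,0],[0,0,-0.057],[0,0,-0.057],[0,0,-0.057],[0,0,-0.055],[0,0,0],[0,0,0]], angular=[[0,0,0],[0,0,0],[0,0,0],[0,0,0],[0,0,0],[0,0,0],[0,0,0],[0,0,0]], hand=[1,1,1,1,1,1,1,1])

```text
clock: 34.52
position: [0.56, 0.0946, 0.186]
ee_rot: [-0.001, 0.676, 0.737, -0.001]
contact_force: [0.1, 0.1, -0.1]
width: 0.0855
gripper_force: 0.0
```

>>> carry_out(linear=[[0,0,0],[0,0,0],[0,0,0],[0,0,0],[0,0,0],[0,0,0]], angular=[[0,0,0],[0,0,0],[0,0,0],[0,0,0],[0,0,0],[0,0,0]], hand=[0,0,0,0,0,0])

```text
clock: 35.02
position: [0.561, 0.0937, 0.1892]
ee_rot: [0.001, 0.677, 0.736, 0.001]
contact_force: [-1.5, 2.0, 7.4]
width: 0.0594
gripper_force: 65.6
```

>>> carry_out(linear=[[0,0,0.02],[0,0,0.04],[0,0,0.06],[0,0,0.06],[0,0,0.04],[0,0,0.006],[0,0,0],[0,0,0]], angular=[[0,0,0],[0,0,0],[0,0,0],[0,0,0],[0,0,0],[0,0,0],[0,0,0],[0,0,0]], hand=[0,0,0,0,0,0,0,0])

```text
clock: 35.68
position: [0.5602, 0.0934, 0.2995]
ee_rot: [-0.0, 0.676, 0.736, -0.0]
contact_force: [-0.2, -0.3, -2.7]
width: 0.0594
gripper_force: 65.8
```

>>> carry_out(linear=[[0,0,0],[0,0,0],[0,0,0],[0,0,0]], angular=[[0,0,0],[0,0,0],[0,0,0],[0,0,0]], hand=[0,0,0,0])

```text
clock: 36.02
position: [0.5606, 0.0935, 0.2992]
ee_rot: [-0.001, 0.676, 0.737, -0.001]
contact_force: [-0.1, 0.1, -2.3]
width: 0.0592
gripper_force: 65.8
```

```bash
python3 weigh.py; python3 next.py 0 0.0|head -2; cat > rackrow.py <<'E'
import sys,h; from h import *
# fit the tins lying in the rack (top view, and side): local x,y,yaw
h.MAT=None; tins=[tuple(map(float,a.split(','))) for a in sys.argv[1:]]
im=manip.get_image("top"); sd=manip.get_image("side")
w=RACK[2]; R=np.array([[np.cos(w),-np.sin(w)],[np.sin(w),np.cos(w)]])
def loc(q): return np.r_[(q[:2]-RACK[:2])@R,q[2]-w,q[3]].round(4)
for I,n in((im,"top"),(sd,"side")):
    # brightness with brown wood and tray suppressed: low saturation & bright = tin; tray excluded by rack hull
    hsv=cv2.cvtColor(I,cv2.COLOR_RGB2HSV); J=np.where((hsv[...,1]<70)[...,None],I,20).astype(np.uint8)
    for y,z in tins:
        x0,y0=slot(y); print(n,y,z,loc(fit(J,x0,y0,z,n,yaw=w)))
E
python3 rackrow.py .064,.04 -.064,.04
```

```text
Fz [-2.8 -4.3 -3.5 -3.8 -3.5 -3.5] mean -3.56
rack now [0.5608 0.0935 0.3002] yaw 0.085 tilt xy [0. 0.] t 36.3 F [-0.02 -0.11 -3.49] w 0.0594
total [-0.03   0.506 -0.   ] rot -1.65 rows 8 per row [-0.0037  0.0632 -0.    ] -0.206
top 0.064 0.04 [ 0.0011  0.0675 -0.0297  0.1196]
top -0.064 0.04 [ 0.0014 -0.0586 -0.001   0.1718]
side 0.064 0.04 [ 0.0037  0.0597 -0.1138  0.2437]
side -0.064 0.04 [ 0.0014 -0.0638  0.0205  0.1895]
```

>>> carry_out(linear=[[-0.004,0.064,0],[-0.004,0.064,0],[-0.004,0.064,0],[-0.004,0.064,0],[-0.004,0.064,0],[-0.004,0.064,0],[-0.003,0.063,0],[-0.003,0.063,0]], angular=[[0,0,-0.206],[0,0,-0.206],[0,0,-0.206],[0,0,-0.206],[0,0,-0.206],[0,0,-0.206],[0,0,-0.206],[0,0,-0.206]], hand=[0,0,0,0,0,0,0,0])

```text
clock: 37.08
position: [0.5454, 0.3501, 0.3003]
ee_rot: [0.0, 0.724, 0.69, 0.0]
contact_force: [0.0, -0.7, -3.7]
width: 0.059
gripper_force: 65.6
```

>>> carry_out(linear=[[0,0,0],[0,0,0],[0,0,0],[0,0,-0.05],[0,0,-0.03],[0,0,-0.02],[0,0,0],[0,0,0]], angular=[[0,0,0],[0,0,0],[0,0,0],[0,0,0],[0,0,0],[0,0,0],[0,0,0],[0,0,0]], hand=[0,0,0,0,0,0,0,0])

```text
clock: 37.75
position: [0.546, 0.3476, 0.25]
ee_rot: [-0.0, 0.724, 0.69, -0.0]
contact_force: [0.1, 1.2, -2.9]
width: 0.0594
gripper_force: 65.6
```

```bash
python3 place.py .002 .193
```

```text
now [0.546  0.3476 0.25  ] yaw -0.048 tilt xy [-0.0007 -0.0006] t 37.8 F [ 0.09  1.17 -2.9 ] w 0.0594
total [ 0.     0.002 -0.114] rot 0.01 rows 2 per row [ 0.      0.0009 -0.057 ] 0.006
```

>>> carry_out(linear=[[0,0,-0.02],[0,0,-0.015],[0,0,-0.015],[0,0,-0.012],[0,0,-0.012],[0,0,-0.01],[0,0,-0.01],[0,0,0]], angular=[[0,0,0],[0,0,0],[0,0,0],[0,0,0],[0,0,0],[0,0,0],[0,0,0],[0,0,0]], hand=[0,0,0,0,0,0,0,0])

```text
clock: 38.42
position: [0.5454, 0.3484, 0.2019]
ee_rot: [-0.0, 0.723, 0.69, -0.001]
contact_force: [-1.1, 0.2, -3.4]
width: 0.0591
gripper_force: 65.7
```

>>> carry_out(linear=[[0,0,-0.01],[0,0,-0.01],[0,0,0],[0,0,0]], angular=[[0,0,0],[0,0,0],[0,0,0],[0,0,0]], hand=[0,0,0,0])

```text
clock: 38.75
position: [0.5461, 0.3487, 0.1942]
ee_rot: [0.0, 0.723, 0.69, 0.001]
contact_force: [-1.0, -0.5, 3.7]
width: 0.0596
gripper_force: 66.0
```

```bash
python3 place.py .002 .193
```

```text
now [0.5461 0.3487 0.1942] yaw -0.047 tilt xy [0.0016 0.0007] t 38.8 F [-1.03 -0.47  3.73] w 0.0596
total [-0.    -0.    -0.002] rot -0.0 rows 1 per row [-0.     -0.0003 -0.0025] -0.003
```

>>> carry_out(linear=[[0,0,0],[0,0,0],[0,0,0],[0,0,0],[0,0,0]], angular=[[0,0,0],[0,0,0],[0,0,0],[0,0,0],[0,0,0]], hand=[1,1,1,1,1])

```text
clock: 39.17
position: [0.5458, 0.3485, 0.1931]
ee_rot: [0.0, 0.723, 0.69, 0.0]
contact_force: [-0.3, -0.8, -0.5]
width: 0.0853
gripper_force: 0.0
```

>>> carry_out(linear=[[0,0,0.03],[0,0,0.04],[0,0,0.06],[0,0,0.06],[0,0,0.024],[0,0,0],[0,0,0]], angular=[[0,0,0],[0,0,0],[0,0,0],[0,0,0],[0,0,0],[0,0,0],[0,0,0]], hand=[1,1,1,1,1,1,1])

```text
clock: 39.75
position: [0.5458, 0.3485, 0.3006]
ee_rot: [0.0, 0.723, 0.69, 0.001]
contact_force: [0.0, -0.7, -1.3]
width: 0.0852
gripper_force: 0.0
```

```bash
python3 pick.py 1 2 0
```

```text
1 [ 0.677 -0.003  0.254  0.024] 
2 [ 0.687 -0.108  0.293  0.027] 
0 [ 0.673  0.099 -0.088  0.022] 
now [0.5454 0.3483 0.2993] yaw -0.047 tilt xy [-0.0013 -0.0007] t 39.8 F [-0.16  0.32 -0.42] w 0.0851
total [ 0.263 -0.709  0.001] rot 3.57 rows 11 per row [ 0.0239 -0.0644  0.0001] 0.325
```

>>> carry_out(linear=[[0.022,-0.059,0],[0.022,-0.059,0],[0.022,-0.059,0],[0.022,-0.059,0],[0.022,-0.059,0],[0.022,-0.059,0]], angular=[[0,0,0.3],[0,0,0.3],[0,0,0.3],[0,0,0.3],[0,0,0.3],[0,0,0.3]], hand=[1,1,1,1,1,1])

```text
clock: 40.3
position: [0.6115, 0.17, 0.2977]
ee_rot: [-0.001, 0.671, 0.741, -0.002]
contact_force: [0.3, 1.7, 0.4]
width: 0.0854
gripper_force: 0.0
```

>>> carry_out(linear=[[0.022,-0.059,0],[0.022,-0.059,0],[0.022,-0.059,0],[0.022,-0.059,0],[0.022,-0.059,0],[0.021,-0.06,0],[0,0,0],[0,0,0]], angular=[[0,0,0.3],[0,0,0.3],[0,0,0.3],[0,0,0.3],[0,0,0.3],[0,0,0.27],[0,0,0],[0,0,0]], hand=[1,1,1,1,1,1,1,1])

```text
clock: 40.97
position: [0.6772, -0.0079, 0.2975]
ee_rot: [-0.002, 0.619, 0.785, -0.001]
contact_force: [0.1, 0.5, -0.0]
width: 0.0854
gripper_force: 0.0
```

>>> carry_out(linear=[[0,0,0],[0,0,0],[0,0,-0.057],[0,0,-0.057],[0,0,-0.057],[0,0,-0.055],[0,0,0],[0,0,0]], angular=[[0,0,0],[0,0,0],[0,0,0],[0,0,0],[0,0,0],[0,0,0],[0,0,0],[0,0,0]], hand=[1,1,1,1,1,1,1,1])

```text
clock: 41.63
position: [0.6763, -0.0046, 0.1858]
ee_rot: [-0.002, 0.617, 0.787, -0.001]
contact_force: [1.5, 1.2, 0.5]
width: 0.0851
gripper_force: 0.0
```

>>> carry_out(linear=[[0,0,0],[0,0,0],[0,0,0],[0,0,0],[0,0,0],[0,0,0]], angular=[[0,0,0],[0,0,0],[0,0,0],[0,0,0],[0,0,0],[0,0,0]], hand=[0,0,0,0,0,0])

```text
clock: 42.13
position: [0.6775, -0.0059, 0.1898]
ee_rot: [0.001, 0.618, 0.786, 0.001]
contact_force: [-2.4, 0.1, 7.3]
width: 0.0591
gripper_force: 66.0
```

>>> carry_out(linear=[[0,0,0.02],[0,0,0.04],[0,0,0.06],[0,0,0.06],[0,0,0.06],[0,0,0.04],[0,0,0.026],[0,0,0]], angular=[[0,0,0],[0,0,0],[0,0,0],[0,0,0],[0,0,0],[0,0,0],[0,0,0],[0,0,0]], hand=[0,0,0,0,0,0,0,0])

```text
clock: 42.8
position: [0.6782, -0.006, 0.345]
ee_rot: [0.004, 0.618, 0.786, 0.002]
contact_force: [1.1, 0.9, -2.8]
width: 0.0593
gripper_force: 65.7
```

>>> carry_out(linear=[[0,0,0],[0,0,0],[0,0,0],[0,0,0]], angular=[[0,0,0],[0,0,0],[0,0,0],[0,0,0]], hand=[0,0,0,0])

```text
clock: 43.13
position: [0.677, -0.006, 0.3385]
ee_rot: [-0.001, 0.618, 0.786, -0.001]
contact_force: [-0.2, 0.2, -3.8]
width: 0.0595
gripper_force: 65.7
```

```bash
python3 weigh.py; python3 next.py .033 0.0 .34|head -2; python3 rackrow.py .066,.04 0,.04 -.066,.04; python3 -c "
from h import *
print('detergent top',unproj([236*512/784,158*512/784],.13).round(3),'body',unproj([250*512/784,175*512/784],.06).round(3))"
```

```text
Fz [-3.5 -3.4 -3.6 -3.  -3.2 -3.2] mean -3.32
rack now [ 0.6773 -0.006   0.3399] yaw 0.239 tilt xy [-0.0004  0.0001] t 43.4 F [ 0.62  0.7  -3.21] w 0.0592
total [-0.26   0.771  0.   ] rot -3.57 rows 12 per row [-0.0216  0.0642  0.    ] -0.298
top 0.066 0.04 [0.0009 0.0655 0.0017 0.2108]
top 0.0 0.04 [0.001  0.0125 0.0503 0.2002]
top -0.066 0.04 [ 0.0007 -0.0613  0.0026  0.1316]
side 0.066 0.04 [0.0072 0.0551 0.0274 0.3097]
side 0.0 0.04 [-0.0081  0.0026  0.6491  0.3938]
side -0.066 0.04 [ 0.0005 -0.0653  0.065   0.2886]
detergent top [[0.731 0.254 0.13 ]] body [[0.721 0.245 0.06 ]]
```

```bash
cat > rackview.py <<'E'
import sys; from h import *
tins=[tuple(map(float,a.split(','))) for a in sys.argv[2:]]; o=[]
for n,sh in(("top",(-.001,.0015)),("side",(.001,-.003))):
    im=manip.get_image(n); u,v=proj([RACK[0],RACK[1],.06],n)[0].astype(int); x0=max(u-65,0); k=3
    c=cv2.resize(im[v-65:v+55,x0:x0+130,::-1],None,fx=k,fy=k,interpolation=cv2.INTER_CUBIC)
    for y,z in tins:
        a,b=slot(y); hu=cv2.convexHull(proj(cyl(a+sh[0],b+sh[1],z,RACK[2]),n).astype(np.float32)); cv2.polylines(c,[((hu-[x0,v-65]+.5)*k).astype(np.int32)],True,(0,0,255),1)
    if n=="top":
        for y in(0,):
            P=proj([[*slot(t/1000),.065] for t in range(-105,106,3)],n); print(im.min(2)[np.round(P[:,1]).astype(int),np.round(P[:,0]).astype(int)])
    o.append(c)
cv2.imwrite(f"pics/{sys.argv[1]}.png",np.hstack(o))
E
python3 rackview.py r1 .066,.04 0,.04 -.066,.04
```

```text
[ 42  44  58  63  66  73  73  77  84  86  95 103 110 119 123 130 132 136
 139 146 146 135 108  77  64  65  65  71  70  77  82  92  96 103 111 116
 125 124 134 142 142 144 146 144  81  62  61  67  66  70  74  86  87  94
  99 108 112 119 120 127 134 137 142 143 140 119  42  37  40  48  62]
```

View pics/r1.png

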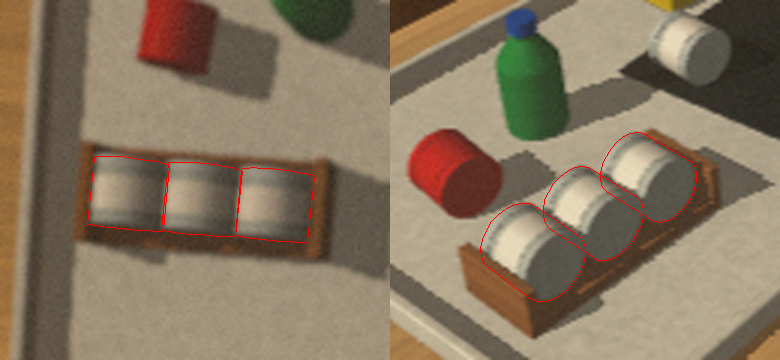

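The bottom row is neat: three tins fill the rack with ends aligned (top crop x 90-310), and the model outlines match. Next is the saddle tin.

>>> carry_out(linear=[[-0.02,0.059,0],[-0.02,0.059,0],[-0.02,0.059,0],[-0.02,0.059,0],[-0.02,0.059,0],[-0.02,0.059,0],[-0.02,0.06,0]], angular=[[0,0,-0.275],[0,0,-0.275],[0,0,-0.275],[0,0,-0.275],[0,0,-0.275],[0,0,-0.275],[0,0,-0.275]], hand=[0,0,0,0,0,0,0])

```text
clock: 44.22
position: [0.6066, 0.2022, 0.3405]
ee_rot: [0.0, 0.677, 0.736, 0.0]
contact_force: [0.2, -0.1, -3.7]
width: 0.0593
gripper_force: 65.6
```

>>> carry_out(linear=[[-0.02,0.059,0],[-0.02,0.059,0],[-0.02,0.06,0],[-0.02,0.06,0],[-0.02,0.06,0],[-0.02,0.06,0],[0,0,0],[0,0,0]], angular=[[0,0,-0.275],[0,0,-0.275],[0,0,-0.275],[0,0,-0.275],[0,0,-0.275],[0,0,-0.275],[0,0,0],[0,0,0]], hand=[0,0,0,0,0,0,0,0])

```text
clock: 44.88
position: [0.5464, 0.3818, 0.3402]
ee_rot: [0.0, 0.722, 0.691, 0.0]
contact_force: [0.2, -1.4, -3.9]
width: 0.0591
gripper_force: 65.6
```

>>> carry_out(linear=[[0,0,0],[0,0,-0.04],[0,0,-0.05],[0,0,-0.03],[0,0,0],[0,0,0],[0,0,0]], angular=[[0,0,0],[0,0,0],[0,0,0],[0,0,0],[0,0,0],[0,0,0],[0,0,0]], hand=[0,0,0,0,0,0,0])

```text
clock: 45.47
position: [0.5483, 0.3794, 0.2814]
ee_rot: [0.0, 0.724, 0.69, 0.001]
contact_force: [-0.4, -0.0, -3.0]
width: 0.0591
gripper_force: 65.7
```

```bash
python3 place.py .034 .248
```

```text
now [0.5483 0.3794 0.2814] yaw -0.048 tilt xy [0.0021 0.0009] t 45.5 F [-0.38 -0.   -3.04] w 0.0591
total [-0.001  0.002 -0.067] rot 0.02 rows 1 per row [-0.0014  0.0021 -0.0669] 0.018
```

>>> carry_out(linear=[[0,0,-0.02],[0,0,-0.015],[0,0,-0.012],[0,0,-0.008],[0,0,-0.005],[0,0,0],[0,0,0],[0,0,0]], angular=[[0,0,0],[0,0,0],[0,0,0],[0,0,0],[0,0,0],[0,0,0],[0,0,0],[0,0,0]], hand=[0,0,0,0,0,0,0,0])

```text
clock: 46.13
position: [0.547, 0.38, 0.2506]
ee_rot: [-0.0, 0.724, 0.69, -0.0]
contact_force: [-2.6, -1.3, 1.5]
width: 0.0591
gripper_force: 66.2
```

```bash
python3 place.py .034 .248
```

```text
now [0.547  0.38   0.2506] yaw -0.047 tilt xy [-0.0004 -0.    ] t 46.1 F [-2.56 -1.3   1.45] w 0.0591
total [ 0.001  0.001 -0.005] rot 0.0 rows 1 per row [ 0.0012  0.0009 -0.0052] 0.001
```

>>> carry_out(linear=[[0,0,-0.002],[0,0,0],[0,0,0],[0,0,0],[0,0,0],[0,0,0],[0,0,0]], angular=[[0,0,0],[0,0,0],[0,0,0],[0,0,0],[0,0,0],[0,0,0],[0,0,0]], hand=[0,0,1,1,1,1,1])

```text
clock: 46.72
position: [0.5475, 0.3801, 0.2491]
ee_rot: [0.0, 0.724, 0.69, 0.0]
contact_force: [0.3, 0.6, 0.3]
width: 0.0854
gripper_force: 0.0
```

>>> carry_out(linear=[[0,0,0.03],[0,0,0.04],[0,0,0.05],[0,0,0.04],[0,0,0.022],[0,0,0],[0,0,0]], angular=[[0,0,0],[0,0,0],[0,0,0],[0,0,0],[0,0,0],[0,0,0],[0,0,0]], hand=[1,1,1,1,1,1,1])

```text
clock: 47.3
position: [0.5472, 0.38, 0.3402]
ee_rot: [0.0, 0.724, 0.69, 0.0]
contact_force: [-1.1, -0.2, 0.3]
width: 0.0854
gripper_force: 0.0
```

```bash
python3 pick.py 0 2
```

```text
0 [ 0.672  0.1   -0.117  0.029] 
2 [ 0.687 -0.108  0.278  0.027] 
now [0.5469 0.3798 0.3391] yaw -0.047 tilt xy [-0.0015 -0.0009] t 47.4 F [-0.88  0.15 -0.12] w 0.0854
total [ 0.252 -0.566 -0.078] rot -0.74 rows 9 per row [ 0.028  -0.0629 -0.0087] -0.082
```

>>> carry_out(linear=[[0.025,-0.056,0],[0.025,-0.056,0],[0.025,-0.056,0],[0.025,-0.056,0],[0.025,-0.057,0],[0.025,-0.057,0]], angular=[[0,0,-0.07],[0,0,-0.07],[0,0,-0.07],[0,0,-0.07],[0,0,-0.07],[0,0,-0.07]], hand=[1,1,1,1,1,1])

```text
clock: 47.85
position: [0.6223, 0.2096, 0.3379]
ee_rot: [-0.001, 0.735, 0.678, -0.002]
contact_force: [0.0, -0.4, 0.8]
width: 0.0852
gripper_force: 0.0
```

>>> carry_out(linear=[[0.025,-0.057,0],[0.025,-0.057,0],[0.025,-0.057,0],[0.027,-0.057,0],[0,0,0],[0,0,0],[0,0,-0.039],[0,0,-0.039]], angular=[[0,0,-0.07],[0,0,-0.07],[0,0,-0.07],[0,0,-0.09],[0,0,0],[0,0,0],[0,0,0],[0,0,0]], hand=[1,1,1,1,1,1,1,1])

```text
clock: 48.52
position: [0.673, 0.0978, 0.3008]
ee_rot: [-0.0, 0.743, 0.669, 0.001]
contact_force: [-0.1, 0.4, -1.5]
width: 0.0854
gripper_force: 0.0
```

>>> carry_out(linear=[[0,0,0],[0,0,0],[0,0,-0.057],[0,0,-0.057],[0,0,-0.057],[0,0,-0.057],[0,0,0],[0,0,0]], angular=[[0,0,0],[0,0,0],[0,0,0],[0,0,0],[0,0,0],[0,0,0],[0,0,0],[0,0,0]], hand=[1,1,1,1,1,1,1,1])

```text
clock: 49.18
position: [0.6729, 0.0976, 0.1868]
ee_rot: [-0.001, 0.743, 0.669, -0.001]
contact_force: [0.1, 0.2, 0.8]
width: 0.0855
gripper_force: 0.0
```

>>> carry_out(linear=[[0,0,0],[0,0,0],[0,0,0],[0,0,0],[0,0,0],[0,0,0]], angular=[[0,0,0],[0,0,0],[0,0,0],[0,0,0],[0,0,0],[0,0,0]], hand=[0,0,0,0,0,0])

```text
clock: 49.68
position: [0.6735, 0.0973, 0.1901]
ee_rot: [0.001, 0.743, 0.669, 0.001]
contact_force: [-2.5, 1.0, 7.1]
width: 0.0592
gripper_force: 65.9
```

>>> carry_out(linear=[[0,0,0.02],[0,0,0.04],[0,0,0.06],[0,0,0.06],[0,0,0.06],[0,0,0.04],[0,0,0.026],[0,0,0]], angular=[[0,0,0],[0,0,0],[0,0,0],[0,0,0],[0,0,0],[0,0,0],[0,0,0],[0,0,0]], hand=[0,0,0,0,0,0,0,0])

```text
clock: 50.35
position: [0.6742, 0.0969, 0.3455]
ee_rot: [0.003, 0.743, 0.669, 0.004]
contact_force: [1.2, 0.2, -3.1]
width: 0.0595
gripper_force: 65.7
```

>>> carry_out(linear=[[0,0,0],[0,0,0],[0,0,0],[0,0,0]], angular=[[0,0,0],[0,0,0],[0,0,0],[0,0,0]], hand=[0,0,0,0])

```text
clock: 50.68
position: [0.673, 0.097, 0.3385]
ee_rot: [-0.001, 0.743, 0.669, -0.001]
contact_force: [-0.7, 0.5, -3.2]
width: 0.06
gripper_force: 65.7
```

```bash
python3 weigh.py; python3 next.py -.032 0.0 .34|head -2;python3 rackview.py r2 .066,.04 0,.04 -.066,.04 .033,.095
```

```text
Fz [-2.9 -2.9 -3.3 -3.9 -3.2 -3.4] mean -3.27
rack now [0.6733 0.097  0.3399] yaw -0.105 tilt xy [-0.0004 -0.    ] t 51.0 F [-0.48  0.02 -3.42] w 0.0592
total [-0.258  0.435  0.   ] rot 0.72 rows 8 per row [-0.0322  0.0544  0.    ] 0.09
[ 94  81  70  54  60  54  54  70  83  87  95  98  92  95  98 103 115 139
 155 154 132  76  64  73  68  66  77  73  74  75  79  81  81  80  82  84
  80  83  73  70  69  62  69  72  74  81  80  88  90  98 105 119 129 126
 134 140 148 147 150 153 156 158 152 155 155 132  53  42  35  49  70]
```

View pics/r2.png

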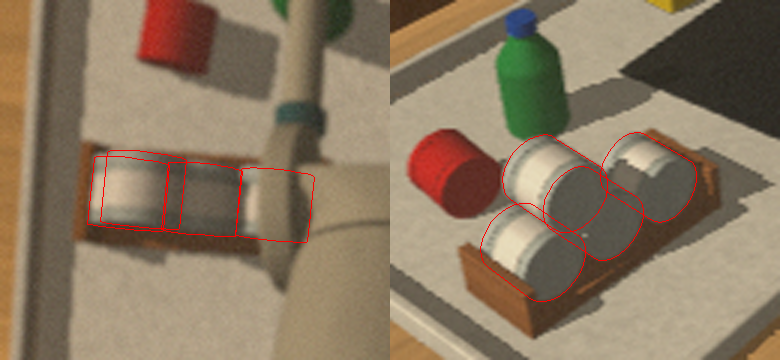

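The side crop shows the saddle tin resting on the outline between the first two (555,180). Next is the second saddle, at y = -33 mm.

>>> carry_out(linear=[[-0.029,0.048,0],[-0.029,0.048,0],[-0.029,0.048,0],[-0.029,0.048,0],[-0.029,0.048,0]], angular=[[0,0,0.08],[0,0,0.08],[0,0,0.08],[0,0,0.08],[0,0,0.08]], hand=[0,0,0,0,0])

```text
clock: 51.5
position: [0.6001, 0.2179, 0.3404]
ee_rot: [0.0, 0.732, 0.681, 0.0]
contact_force: [-0.4, 0.0, -4.3]
width: 0.0597
gripper_force: 65.9
```

>>> carry_out(linear=[[-0.029,0.048,0],[-0.029,0.048,0],[-0.028,0.048,0],[-0.028,0.049,0],[0,0,0],[0,0,0],[0,0,0]], angular=[[0,0,0.08],[0,0,0.08],[0,0,0.08],[0,0,0.08],[0,0,0],[0,0,0],[0,0,0]], hand=[0,0,0,0,0,0,0])

```text
clock: 52.08
position: [0.5439, 0.3134, 0.3404]
ee_rot: [0.001, 0.723, 0.69, 0.0]
contact_force: [0.0, -0.8, -3.4]
width: 0.0596
gripper_force: 66.0
```

>>> carry_out(linear=[[0,0,0],[0,0,-0.02],[0,0,-0.03],[0,0,-0.02],[0,0,0],[0,0,0],[0,0,0]], angular=[[0,0,0],[0,0,0],[0,0,0],[0,0,0],[0,0,0],[0,0,0],[0,0,0]], hand=[0,0,0,0,0,0,0])

```text
clock: 52.67
position: [0.5442, 0.3133, 0.3054]
ee_rot: [0.0, 0.724, 0.69, 0.0]
contact_force: [-0.2, -0.1, -3.1]
width: 0.0594
gripper_force: 66.0
```

```bash
python3 place.py -.033 .249
```

```text
now [0.5442 0.3133 0.3054] yaw -0.048 tilt xy [0.0005 0.0002] t 52.7 F [-0.21 -0.14 -3.11] w 0.0594
total [ 0.     0.001 -0.113] rot 0.01 rows 2 per row [ 0.0002  0.0003 -0.0564] 0.005
```

>>> carry_out(linear=[[0,0,-0.02],[0,0,-0.02],[0,0,-0.018],[0,0,-0.015],[0,0,-0.012],[0,0,-0.01],[0,0,-0.008],[0,0,0]], angular=[[0,0,0],[0,0,0],[0,0,0],[0,0,0],[0,0,0],[0,0,0],[0,0,0],[0,0,0]], hand=[0,0,0,0,0,0,0,0])

```text
clock: 53.33
position: [0.5435, 0.3134, 0.2526]
ee_rot: [-0.0, 0.724, 0.69, -0.001]
contact_force: [0.1, -0.1, -3.8]
width: 0.0596
gripper_force: 66.0
```

>>> carry_out(linear=[[0,0,-0.004],[0,0,-0.004],[0,0,0],[0,0,0]], angular=[[0,0,0],[0,0,0],[0,0,0],[0,0,0]], hand=[0,0,0,0])

```text
clock: 53.67
position: [0.5439, 0.3143, 0.2516]
ee_rot: [-0.0, 0.724, 0.69, 0.002]
contact_force: [-1.5, 2.6, 5.7]
width: 0.0595
gripper_force: 66.8
```

```bash
python3 place.py -.033 .249
```

```text
now [0.5439 0.3143 0.2516] yaw -0.048 tilt xy [0.0022 0.0026] t 53.7 F [-1.51  2.64  5.67] w 0.0595
total [ 0.001 -0.002 -0.005] rot 0.01 rows 1 per row [ 0.0011 -0.0015 -0.0052] 0.007
```

>>> carry_out(linear=[[0,0,0],[0,0,0],[0,0,0],[0,0,0],[0,0,0]], angular=[[0,0,0],[0,0,0],[0,0,0],[0,0,0],[0,0,0]], hand=[1,1,1,1,1])

```text
clock: 54.08
position: [0.5439, 0.3133, 0.2495]
ee_rot: [0.0, 0.724, 0.69, -0.0]
contact_force: [0.2, 0.2, -0.6]
width: 0.0855
gripper_force: 0.0
```

>>> carry_out(linear=[[0,0,0.03],[0,0,0.04],[0,0,0.05],[0,0,0.04],[0,0,0.022],[0,0,0],[0,0,0]], angular=[[0,0,0],[0,0,0],[0,0,0],[0,0,0],[0,0,0],[0,0,0],[0,0,0]], hand=[1,1,1,1,1,1,1])

```text
clock: 54.67
position: [0.5437, 0.3134, 0.3406]
ee_rot: [0.0, 0.724, 0.69, 0.0]
contact_force: [0.9, 0.5, 0.6]
width: 0.0856
gripper_force: 0.0
```

```bash
python3 pick.py 2
```

```text
2 [ 0.687 -0.108  0.295  0.031] 
now [0.5434 0.3133 0.3396] yaw -0.047 tilt xy [-0.0016 -0.0008] t 54.7 F [ 0.06  0.08 -0.61] w 0.0856
total [ 0.289 -0.849 -0.079] rot 4.3 rows 13 per row [ 0.0222 -0.0653 -0.0061] 0.331
```

>>> carry_out(linear=[[0.021,-0.061,0],[0.021,-0.061,0],[0.021,-0.061,0],[0.021,-0.061,0],[0.021,-0.061,0],[0.021,-0.061,0],[0.02,-0.061,0]], angular=[[0,0,0.31],[0,0,0.31],[0,0,0.31],[0,0,0.31],[0,0,0.31],[0,0,0.31],[0,0,0.31]], hand=[1,1,1,1,1,1,1])

```text
clock: 55.3
position: [0.6167, 0.0984, 0.3385]
ee_rot: [-0.001, 0.661, 0.751, -0.001]
contact_force: [0.5, -0.6, -0.1]
width: 0.0854
gripper_force: 0.0
```

>>> carry_out(linear=[[0.021,-0.061,0],[0.021,-0.061,0],[0.02,-0.06,0],[0.02,-0.06,0],[0.02,-0.06,-0.02],[0.02,-0.06,-0.03],[0.02,-0.06,-0.03],[0,0,0]], angular=[[0,0,0.31],[0,0,0.31],[0,0,0.31],[0,0,0.31],[0,0,0.3],[0,0,0.3],[0,0,0.3],[0,0,0]], hand=[1,1,1,1,1,1,1,1])

```text
clock: 55.97
position: [0.6879, -0.1166, 0.2946]
ee_rot: [-0.002, 0.596, 0.803, -0.003]
contact_force: [0.2, 0.5, -0.1]
width: 0.0851
gripper_force: 0.0
```

>>> carry_out(linear=[[0,0,0],[0,0,0],[0,0,0],[0,0,-0.057],[0,0,-0.057],[0,0,-0.057],[0,0,-0.055],[0,0,0]], angular=[[0,0,0],[0,0,0],[0,0,0],[0,0,0],[0,0,0],[0,0,0],[0,0,0],[0,0,0]], hand=[1,1,1,1,1,1,1,1])

```text
clock: 56.63
position: [0.6852, -0.1088, 0.1826]
ee_rot: [-0.005, 0.594, 0.805, -0.002]
contact_force: [-1.5, -0.2, -1.2]
width: 0.0851
gripper_force: 0.0
```

>>> carry_out(linear=[[0,0,0],[0,0,0],[0,0,0],[0,0,0],[0,0,0],[0,0,0],[0,0,0]], angular=[[0,0,0],[0,0,0],[0,0,0],[0,0,0],[0,0,0],[0,0,0],[0,0,0]], hand=[1,0,0,0,0,0,0])

```text
clock: 57.22
position: [0.6883, -0.1112, 0.1907]
ee_rot: [0.002, 0.594, 0.804, 0.001]
contact_force: [-1.8, 0.2, 6.2]
width: 0.0591
gripper_force: 65.7
```

>>> carry_out(linear=[[0,0,0.02],[0,0,0.05],[0,0,0.07],[0,0,0.07],[0,0,0.07],[0,0,0.07],[0,0,0.05],[0,0,0.025]], angular=[[0,0,0],[0,0,0],[0,0,0],[0,0,0],[0,0,0],[0,0,0],[0,0,0],[0,0,0]], hand=[0,0,0,0,0,0,0,0])

```text
clock: 57.88
position: [0.688, -0.1109, 0.4063]
ee_rot: [0.004, 0.594, 0.804, 0.002]
contact_force: [0.1, 0.3, -3.7]
width: 0.0594
gripper_force: 65.6
```

>>> carry_out(linear=[[0,0,0],[0,0,0],[0,0,0],[0,0,0],[0,0,0]], angular=[[0,0,0],[0,0,0],[0,0,0],[0,0,0],[0,0,0]], hand=[0,0,0,0,0])

```text
clock: 58.3
position: [0.6876, -0.1109, 0.3982]
ee_rot: [-0.002, 0.594, 0.804, -0.001]
contact_force: [-0.7, -0.2, -3.9]
width: 0.0599
gripper_force: 65.6
```

```bash
python3 weigh.py; python3 next.py .001 0.0 .40|head -2;python3 rackview.py r3  .033,.095 -.033,.095
```

```text
Fz [-2.9 -3.3 -3.4 -2.  -3.  -2.6] mean -2.83
rack now [ 0.6878 -0.111   0.3999] yaw 0.298 tilt xy [-0.0004  0.0002] t 58.6 F [-0.78  0.88 -2.57] w 0.0595
total [-0.284  0.917  0.   ] rot -4.31 rows 14 per row [-0.0203  0.0655  0.    ] -0.308
[ 42  56  71  67  70  71  75  73  72  77  79  80  79  76  79  73  71  66
  68  64  72  71  76  81  90  91  98 103 115 125 125 130 137 140 143 149
 156 144 120  82  64  65  67  68  69  74  75  81  85  96 106 112 117 123
 129 138 134 140 151 150 151 147 147 156 148 130  57  44  37  46  65]
```

View pics/r3.png

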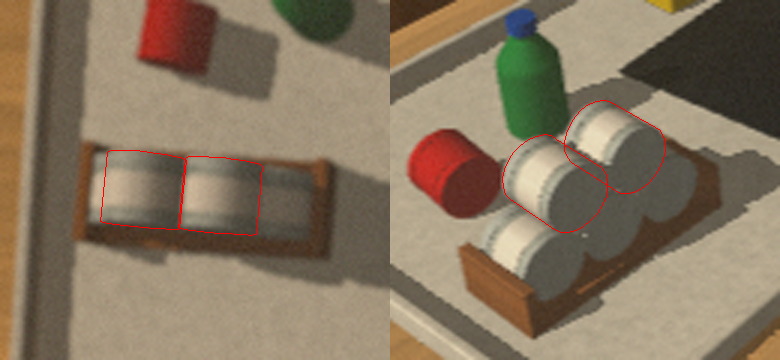

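Both saddle tins sit on their outlines at (555,185) and (615,145). Now the sixth tin goes on top.

>>> carry_out(linear=[[-0.018,0.057,0],[-0.018,0.057,0],[-0.018,0.057,0],[-0.018,0.057,0],[-0.018,0.057,0],[-0.018,0.057,0],[-0.018,0.057,0],[-0.018,0.057,0]], angular=[[0,0,-0.27],[0,0,-0.27],[0,0,-0.27],[0,0,-0.27],[0,0,-0.27],[0,0,-0.27],[0,0,-0.27],[0,0,-0.27]], hand=[0,0,0,0,0,0,0,0])

```text
clock: 59.37
position: [0.6151, 0.1183, 0.4005]
ee_rot: [0.0, 0.662, 0.749, 0.0]
contact_force: [-0.3, 0.1, -3.0]
width: 0.0592
gripper_force: 65.6
```

>>> carry_out(linear=[[-0.018,0.057,0],[-0.018,0.057,0],[-0.018,0.058,0],[-0.018,0.058,0],[-0.017,0.058,0],[-0.017,0.058,0],[-0.017,0.058,0],[-0.017,0.057,0]], angular=[[0,0,-0.27],[0,0,-0.27],[0,0,-0.27],[0,0,-0.27],[0,0,-0.27],[0,0,-0.27],[0,0,-0.27],[0,0,-0.26]], hand=[0,0,0,0,0,0,0,0])

```text
clock: 60.03
position: [0.5451, 0.3489, 0.4005]
ee_rot: [0.0, 0.724, 0.69, 0.0]
contact_force: [1.1, 0.1, -3.0]
width: 0.059
gripper_force: 65.6
```

>>> carry_out(linear=[[0,0,0],[0,0,0],[0,0,0],[0,0,-0.03],[0,0,-0.04],[0,0,-0.03],[0,0,0],[0,0,0]], angular=[[0,0,0],[0,0,0],[0,0,0],[0,0,0],[0,0,0],[0,0,0],[0,0,0],[0,0,0]], hand=[0,0,0,0,0,0,0,0])

```text
clock: 60.7
position: [0.5461, 0.3463, 0.3497]
ee_rot: [-0.0, 0.724, 0.69, -0.001]
contact_force: [0.1, -0.3, -3.1]
width: 0.0596
gripper_force: 65.7
```

```bash
python3 place.py .0005 .304
```

```text
now [0.5461 0.3463 0.3497] yaw -0.049 tilt xy [-0.0015 -0.0012] t 60.7 F [ 0.13 -0.33 -3.06] w 0.0596
total [-0.     0.001 -0.091] rot 0.02 rows 2 per row [-0.0001  0.0007 -0.0457] 0.011
```

>>> carry_out(linear=[[0,0.001,-0.02],[0,0,-0.02],[0,0,-0.015],[0,0,-0.012],[0,0,-0.01],[0,0,-0.008],[0,0,0],[0,0,0]], angular=[[0,0,0],[0,0,0],[0,0,0],[0,0,0],[0,0,0],[0,0,0],[0,0,0],[0,0,0]], hand=[0,0,0,0,0,0,0,0])

```text
clock: 61.37
position: [0.5459, 0.3481, 0.3078]
ee_rot: [0.0, 0.724, 0.69, 0.0]
contact_force: [0.3, 0.7, -2.7]
width: 0.0595
gripper_force: 66.1
```

>>> carry_out(linear=[[0,0,-0.003],[0,0,-0.002],[0,0,0],[0,0,0]], angular=[[0,0,0],[0,0,0],[0,0,0],[0,0,0]], hand=[0,0,0,0])

```text
clock: 61.7
position: [0.5458, 0.3481, 0.307]
ee_rot: [0.0, 0.724, 0.69, 0.001]
contact_force: [-1.1, -1.0, 6.0]
width: 0.0597
gripper_force: 66.7
```

```bash
python3 place.py .0005 .304
```

```text
now [0.5458 0.3481 0.307 ] yaw -0.047 tilt xy [0.0019 0.0009] t 61.7 F [-1.11 -1.    5.98] w 0.0597
total [ 0.    -0.002 -0.006] rot 0.0 rows 1 per row [ 0.0004 -0.0022 -0.006 ] 0.001
```

>>> carry_out(linear=[[0,0,0.003],[0,0,0],[0,0,0],[0,0,0],[0,0,0],[0,0,0],[0,0,0],[0,0,0]], angular=[[0,0,0],[0,0,0],[0,0,0],[0,0,0],[0,0,0],[0,0,0],[0,0,0],[0,0,0]], hand=[0,0,0,1,1,1,1,1])

```text
clock: 62.37
position: [0.5458, 0.348, 0.3066]
ee_rot: [0.0, 0.724, 0.69, 0.0]
contact_force: [0.2, -0.9, -0.1]
width: 0.0852
gripper_force: 0.0
```

>>> carry_out(linear=[[0,0,0.03],[0,0,0.04],[0,0,0.06],[0,0,0.06],[0,0,0.03],[0,0,0],[0,0,0]], angular=[[0,0,0],[0,0,0],[0,0,0],[0,0,0],[0,0,0],[0,0,0],[0,0,0]], hand=[1,1,1,1,1,1,1])

```text
clock: 62.95
position: [0.5458, 0.348, 0.4174]
ee_rot: [0.0, 0.724, 0.69, 0.001]
contact_force: [0.1, -0.7, 0.1]
width: 0.0854
gripper_force: 0.0
```

>>> carry_out(linear=[[-0.03,-0.07,0],[-0.03,-0.07,0],[-0.03,-0.07,0],[-0.03,-0.07,0],[-0.03,-0.07,0],[-0.03,-0.07,0],[-0.03,-0.07,0],[0,0,0]], angular=[[0,0,0],[0,0,0],[0,0,0],[0,0,0],[0,0,0],[0,0,0],[0,0,0],[0,0,0]], hand=[1,1,1,1,1,1,1,1])

```text
clock: 63.62
position: [0.4373, 0.0987, 0.4147]
ee_rot: [-0.001, 0.725, 0.689, -0.004]
contact_force: [-0.9, 0.5, -0.1]
width: 0.0853
gripper_force: 0.0
```

```bash
python3 - <<'E'
from h import *
o=[]
for n in("top","side"): o.append(cv2.resize(manip.get_image(n)[:,:,::-1],(400,300),interpolation=cv2.INTER_AREA))
cv2.imwrite("pics/fin1.png",np.hstack(o))
E
python3 rackview.py r4 0,.15
```

```text
[ 42  60  63  65  66  76  76  80  79  75  79  80  75  78  80  78  68  64
  68  73  67  75  75  80  73  77  74  74  82  82  75  82  80  71  64  67
  67  70  76  72  80  81  85  95 102 119 119 116 126 129 136 143 147 153
 159 150 155 152 148 154 157 146 151 157 157 134  56  43  40  51  69]
```

View pics/fin1.png

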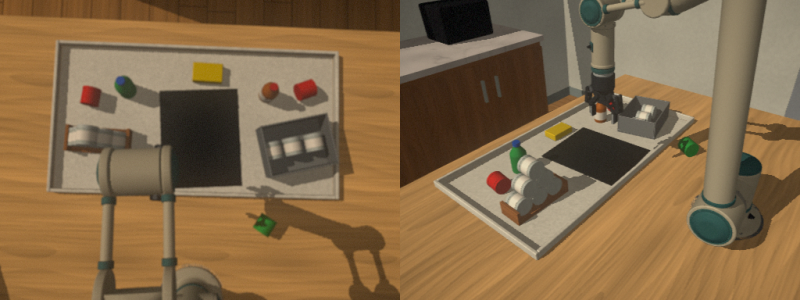

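View pics/r4.png

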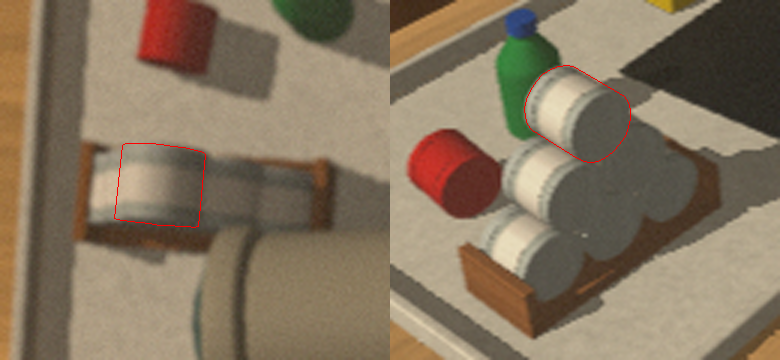

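The pyramid is complete: the top tin is on its outline at (580,115). Three light tins lie in the tub (top view, around 298,147), the mat is empty, and the bottles, pad and look-alikes are where they started.

```bash
python3 -c "
from rig import manip; print(manip.get_state()['clock'], manip.sign_off())"
```

```text
the job is handed in; nothing more can be done
63.8167 None
```

The job is handed in at 63.8 s: all nine tins were weighed by lifting, the three light ones are in the tub, and the six full ones form the 3-2-1 pyramid in the cradle, with both bottles and the pad left in place.

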